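# Screw filter elements into the test rig and set the supply valve half open

### The job

Shut the ball valve on the filter test rig, then screw each loose filter element on the bench into a station of its own: set it in upright, turn it back until it drops into the thread start, then run it in clockwise until it is fully home. Once all are in, with the valve still shut until then, open the valve half-way (45 degrees). Leave the cup and the steel block where they are.

Things in the scene. Friction and masses are not known exactly. Their poses are not given: they have to be found in the camera images.
- rig: Fixed filter test rig: base plate 130 x 445 x 12 mm, three grey octagonal filter stations in a row along its y axis (110 mm apart), a brass ball valve at its -y end. Origin: underside, below the middle station; z up; its -x faces the robot at zero yaw.
- station1 (a point): Centre of a station's open mouth, 82.5 mm above the bench, z up. Bore 54 mm, outside 76 mm, with a coarse right-hand four-start thread in a brass ring: four crests with 20-degree gaps (thread starts) between, one per 90 degrees. Crest tops slope, going clockwise from above, from mouth level to 5 mm below it and end at a stop 3 mm above it. The ring's angle is NOT given (visible from above).
- station2 (a point): Mouth of the middle station, like station1, own hidden ring angle. A filter set in at a random angle rests with its lugs on the crests; clockwise it only butts on the stops there. Turned back (anticlockwise from above, under 90 degrees) and free to sink, it drops about 11 mm by its own weight into the starts: its middle is then 9.5 mm below the mouth, and stops block further turning back.
- station3 (a point): Mouth of the last station, next to the valve, like station1, own hidden ring angle. From the thread starts, turning the filter clockwise makes it sink 5 mm within about 60 degrees; it meets the end stops 62 to 72 degrees from the start, fully home: its middle is then 14.5 mm below the mouth and its handle stands clear above it.
- filter1_mid (a point): Middle (on the axis, 56 mm above the underside) of a loose upright screw-in filter, about 0.3 kg, 112 mm tall: pleated metal cylinder dia. 48, 50 high; aluminium head dia. 51, 18 high, with four lugs on its x and y axes (5 mm high, undersides 2 mm below this point, reaching 31 mm from the axis); black bar handle on top, 50 mm along x, 14 mm thick along y, 22 to 56 mm above this point. May be absent.
- filter2_mid (a point): Middle of a second filter, same as filter1; may be absent.
- filter3_mid (a point): Middle of a third filter, same as filter1; may be absent.
- valve (a joint): Opening of the ball valve (rad): 0 = shut, handle pointing along the rig's -x (towards the robot); 1.571 = fully open, handle pointing along the rig's -y; grows anticlockwise seen from above. It stays where it is left; about 2 N at the grip moves it.
- valve_grip (a point): Grip point on the valve's black lever handle, 70 mm out from the pivot, in the middle of the bar: the bar is 14 mm thick, 24 mm tall, lies level along this frame's x axis (x points to the pivot) and ends 98 mm from the pivot; z up. Its underside is 96 mm above the bench.
- valve_axis (a point): Point on the valve's vertical pivot at the height of the handle's middle, 108 mm above the bench, rig axes.
- cup: Bystander: black plastic cup, 76 mm wide, 80 mm high; origin at its underside.
- block: Bystander: dark steel block, 100 x 70 x 35 mm; origin at its underside.

How it is judged:
By the outcome, as a careful person would: the job done as asked, in the order asked, and still so for the second after the job is handed in, with the robot touching nothing.
Of filter1, filter2, filter3 only 2 to 3 are there at a start; the rules pass over those that are not, and their reading is None.
At some moment in a run one of filter1, filter2, filter3 may be knocked a few centimetres aside while the robot is not near it.
It also fails if it takes over 210 s, if anything falls off the work surface, if the arm or the gripper's body presses on something with over 40 N, if the wrist force passes 120 N, or if a joint passes its speed limit or range.

### The arm

A 7-joint arm with a two-finger parallel gripper is mounted at the origin on the work surface. World frame = base frame: x ahead of the robot, y to its left, z up, the work surface at z = 0. Lengths are in m, angles in rad, forces in N, time in s.
With the tool pointing down it reaches from about 0.425 to 0.875 m from the base axis. Payload 4.7 kg.
Tool frame: the origin (TCP) lies at the very end of the fingers, on their centre line; the grasp point (between the pads) lies 19 mm behind it; z points along the fingers, y is the line along which they close (so a half turn about z gives the same grasp; the last joint's range is limited). The gripper opens to 85 mm and grips with 20 to 120 N. Pads are 22 mm wide; open, the fingers measure 114 mm over their backs; the gripper's body (76 mm by 85 mm) begins 54 mm behind the grasp point. The pads swing forward as they close: fully open they stand 13 mm farther back than shut.
Start: joints at [1.118, 0.321, -0.07, 1.45, 0.023, 1.371, -0.057], TCP at [0.293, -0.58, 0.231] pointing down, gripper open.
Joint ranges: [-2.86, 2.86], [-0.3, 2.09], [-1.38, 1.24], [0.06, 2.45], [-1.56, 4.7], [0.09, 2.05], [-2.69, 2.69]. Speed limits (rad/s): [2.57, 2.57, 3.14, 3.14, 3.14, 3.14, 3.14].

### API

Orientations are given as a unit quaternion [w, x, y, z].
In Python, from rig import ctrl gives the robot as it stands. The module is installed in compiled form; this text tells all that it offers.
- The arm moves only by the tool drive_tool, never from a script. Its argument "commands" is a list of rows, each an object of numbers: "x", "y", "z": the shift along the tool's x, y, z in cm; "ax", "ay", "az": the turn, a rotation vector about the tool's x, y, z in rad; "jaw": the opening, from -1 (shut) to 1 (fully open). A call has 1 to 12 rows; each row shifts and turns the commanded pose from where the row before left it, along the tool's axes as they then stand; what a row does not reach is not made up. A row lasts 1/12 s, in which the tool goes at most 41.7 mm and 7.16 degrees, less where a joint would pass 70% of its speed; a pose out of reach is approached as far as the arm can. A call is refused whole if a number of a shift passes 4.17 or a number of a turn 0.125, either way. A call with a gripper value outside its range is refused whole. The fingers move at their own pace and stop on an object; "grip_force" is the grip in N (left out, the last holds). Time passes only in rows, so rows that do not move let the fingers close. It gives the time, the measured TCP pose, the force, the opening and the grip force at its end, in the units of the state.
- ctrl.get_state(): the state, without advancing time (a new reading comes with each control period).
- ctrl.read_camera(name): name is "side" or "top"; returns a dict with "frame" (420x560x3 uint8, blue, green, red), "z_map" (420x560 float32, m along the optical axis (not along the pixel's ray), 0 where there is no reading), "fx", "fy", "cx", "cy" (pixels), "world_to_cam" (4x4, takes a point from world to camera coordinates). Camera axes: x right, y down, z forward; pixel columns grow to the right and rows downward; lengths in m; the calibration is good to about 2 mm. A picture is of the moment at which its call begins.
- ctrl.finish_job(): hands the job in; it is judged then, once.
Trained networks look in a picture, given as the dict that the camera call returned (one of the last four; its "shot" number tells which), for a name from the list of things; names that differ only in an ending like _2 or _b are one class to them, and where a whole thing is asked for, a point or a joint stands for the part that bears it (a point fixed in the world has none). Each returns a list of dicts, best first, with "confidence" (0 to 1); they miss things now and then, are a little off and sometimes report something else, mostly with a low value. They report only what shows in the picture. A call takes as long as a camera call.
- ctrl.find_in(name, picture): "bbox" ([left, top, right, bottom] in pixels, round what is visible of it).
The state is a dict: "time_s": time; "q": joint angles; "dq": joint speeds; "effort": joint torques, N m; "tcp_pos": TCP position; "ee_rot": TCP orientation; "ft_force": force on the tool from outside, world axes, zero at the start; "torque": the same for the moment, N m; "finger_gap": opening from 0.0 (shut) to 1.0 (fully open); "finger_force": force on a finger pad.
Only numpy, scipy, OpenCV 4.12 (cv2) and the standard library are available. Lean on these libraries where they do the work, as an engineer would, in place of code of your own. Each camera call takes 0.05 s, during which the arm holds its last target. There are 200 camera calls.

## Working session

There is one attempt and no reset: what is moved stays moved. The work goes in short steps, Python scripts to look and compute and a tool call to move; the robot and the scene stay as the last step left them, time stands still between calls to the robot, and variables do not carry over. Pictures are saved under pics/ and viewed, at most 14 in all, crops included, and the job is handed in when it is done.

Besides the shell and the picture viewer there is one more tool, called after "Emit:" in YAML: its name, and indented under it one key for each argument. drive_tool: Moves the arm, as the interface text tells. Its arguments: {"type":"object","properties":{"commands":{"type":"array"},"grip_force":{"type":"number"}},"required":["commands"]}

```bash
ls; mkdir -p pics; cat > h.py <<'E'
import numpy as np, cv2
from rig import ctrl
def shot(n):
    return ctrl.read_camera(n)
def pts(p):
    """world xyz per pixel"""
    z=p["z_map"]; v,u=np.indices(z.shape)
    c=np.stack([(u-p["cx"])/p["fx"]*z,(v-p["cy"])/p["fy"]*z,z],-1)
    T=np.linalg.inv(np.array(p["world_to_cam"]))
    w=c@T[:3,:3].T+T[:3,3]; w[z==0]=np.nan
    return w
def proj(p,P):
    T=np.array(p["world_to_cam"]); c=T[:3,:3]@np.array(P)+T[:3,3]
    return c[0]/c[2]*p["fx"]+p["cx"],c[1]/c[2]*p["fy"]+p["cy"]
E
python3 - <<'E'
from h import *
s=ctrl.get_state(); print({k:np.round(v,3) for k,v in s.items()})
for n in("top","side"):
    p=shot(n); cv2.imwrite(f"pics/{n}0.png",p["frame"])
    T=np.linalg.inv(np.array(p["world_to_cam"])); print(n,np.round(T,3).tolist(),p["fx"],p["shot"])
    w=pts(p)
    for nm in("rig","filter1_mid","valve","cup","block"):
        for d in ctrl.find_in(nm,p):
            b=d["bbox"]; u,v=int((b[0]+b[2])/2),int((b[1]+b[3])/2)
            print(nm,np.round(b),round(d["confidence"],2),np.round(w[v,u],3))
E
```

```text
pics
{'time_s': np.float64(0.0), 'q': array([ 1.118,  0.322, -0.07 ,  1.452,  0.023,  1.371, -0.057]), 'dq': array([-0.   , -0.001,  0.002, -0.   , -0.001, -0.001, -0.001]), 'effort': array([-1.0000e-03, -4.9358e+01, -3.8300e-01, -3.1433e+01,  1.3000e-02,
        1.1000e-02, -0.0000e+00]), 'tcp_pos': array([ 0.292, -0.58 ,  0.23 ]), 'ee_rot': array([-0.001,  0.973,  0.231, -0.   ]), 'ft_force': array([-0.46 ,  0.1  ,  0.885]), 'torque': array([ 0.029, -0.004, -0.029]), 'finger_force': np.float64(0.0), 'finger_gap': np.float64(1.003)}
top [[0.096, -0.971, 0.218, 0.283], [-0.995, -0.094, 0.02, -0.027], [0.001, -0.218, -0.976, 1.245], [0.0, 0.0, 0.0, 1.0]] 476.27395829302 1
rig [263. 184. 454. 236.] 0.59 [ 0.569 -0.198  0.081]
rig [190. 163. 213. 193.] 0.42 [0.605 0.199 0.109]
valve [407. 193. 456. 217.] 0.61 [ 0.586 -0.369  0.118]
cup [142. 109. 174. 142.] 0.67 [0.772 0.361 0.006]
block [431. 286. 465. 329.] 0.96 [ 0.351 -0.443  0.035]
side [[-0.754, -0.333, 0.566, -0.047], [-0.657, 0.4, -0.639, 0.61], [-0.014, -0.854, -0.521, 0.614], [0.0, 0.0, 0.0, 1.0]] 384.58650417170713 2
rig [226. 147. 344. 250.] 0.85 [ 0.543 -0.105  0.074]
rig [316. 148. 337. 157.] 0.19 [ 0.583 -0.358  0.117]
valve [317. 143. 342. 163.] 0.76 [ 0.579 -0.371  0.11 ]
cup [ 79. 235. 115. 273.] 0.78 [0.718 0.358 0.068]
block [383. 179. 419. 209.] 0.83 [ 0.339 -0.415  0.029]
```

View pics/top0.png

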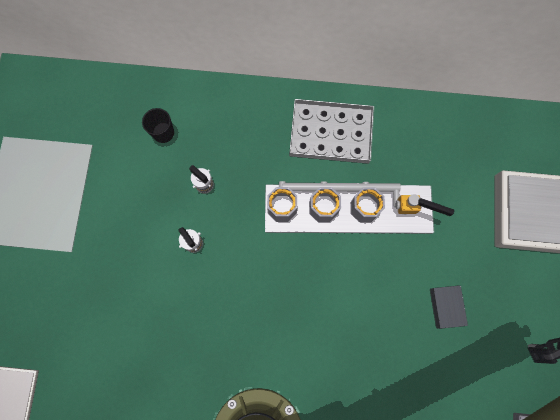

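View pics/side0.png

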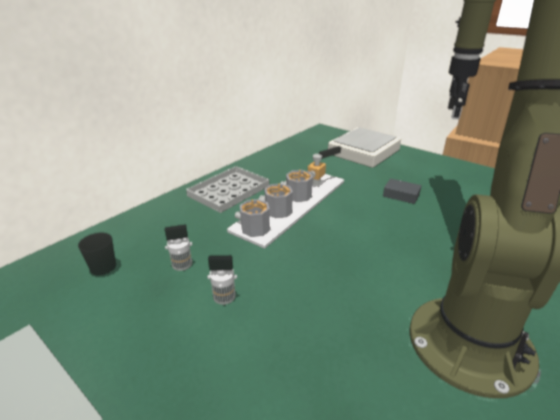

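The top view shows two loose filters, handles near (199,174) and (187,237). The stations are at (283,203), (325,203) and (369,203), and the valve pivot is at about (410,204) with its handle reaching (452,211), so it is nearly open. No third filter shows. Next I'll measure these from depth.

```bash
cat >> h.py <<'E'
def bar(w,c,r,z0,z1):
    """centre, axis angle, extents of points with z in band near c"""
    m=(np.hypot(w[...,0]-c[0],w[...,1]-c[1])<r)&(w[...,2]>z0)&(w[...,2]<z1)
    P=w[m]
    if len(P)<5: return None
    (cx,cy),(a,b),t=cv2.minAreaRect((P[:,:2]*1000).astype(np.float32))
    if a<b: t+=90;a,b=b,a
    return np.round([cx,cy,a,b,(t+90)%180-90,np.median(P[:,2])*1000,len(P)],1)
E
python3 - <<'E'
from h import *
p=shot("top"); w=pts(p)
for u,v in((199,174),(187,237)):
    c=w[v,u]; print("filter",np.round(c,3),bar(w,c,.06,.100,.13))
print("valve",bar(w,w[209,440],.1,.110,.135), w[209,440])
for u in(283,325,369):
    sub=w[185:222,u-20:u+20].reshape(-1,3); P=sub[(sub[:,2]>.072)&(sub[:,2]<.1)]
    c,r=cv2.minEnclosingCircle((P[:,:2]*1000).astype(np.float32)); print("st",np.round(c),r,np.median(P[:,2]))
m=(w[...,2]>.006)&(w[...,2]<.02); m[:170]=0;m[245:]=0;m[:,:255]=0;m[:,440:]=0
print("plate",cv2.minAreaRect((w[m][:,:2]*1000).astype(np.float32)))
hsv=cv2.cvtColor(p["frame"],cv2.COLOR_BGR2HSV)
b=(hsv[...,0]<28)&(hsv[...,1]>120)&(hsv[...,2]>100); b[:180]=0;b[225:]=0;b[:,:262]=0;b[:,390:]=0
n,l,s,c=cv2.connectedComponentsWithStats(b.astype(np.uint8))
im=cv2.resize(p["frame"][165:250,170:470],None,fx=2.6,fy=2.6,interpolation=cv2.INTER_CUBIC); cv2.imwrite("pics/crop1.png",im)
for u in(283,325,369):
    m=b.copy(); m[:,:u-18]=0;m[:,u+18:]=0; P=w[m]; P=P[(P[:,2]>.07)&(P[:,2]<.1)]
    c,r=cv2.minEnclosingCircle((P[:,:2]*1000).astype(np.float32)); print("ring",np.round(c),r,len(P),np.median(P[:,2]))
E
```

```text
filter [0.612 0.205 0.112] [616.  209.3  49.7  13.9  55.1 110.7 119. ]
filter [0.452 0.212 0.112] [454.  216.8  50.   13.8  41.  110.3 122. ]
valve [ 584.9 -368.8  110.8   26.5   71.9  117.8  272. ] [ 0.57859854 -0.3908014   0.11846498]
st [570.  -6.] 40.695011138916016 0.08058655375537871
st [ 580. -115.] 41.0767936706543 0.08038495672438617
st [ 590. -225.] 40.778404235839844 0.08032804467075838
plate ((590.28369140625, -178.66819763183594), (198.5633087158203, 481.66876220703125), 5.087373733520508)
ring [571.  -6.] 33.80064392089844 155 0.07846425139285662
ring [ 580. -115.] 33.55745315551758 164 0.07892434060507802
ring [ 591. -225.] 33.77486038208008 166 0.07853286931863068
```

```bash
python3 - <<'E'
from h import *
p=shot("top"); w=pts(p); f=p["frame"].astype(int)
m=(f.max(-1)<70)&(w[...,2]>.108)&(w[...,2]<.13); m[:,:405]=0;m[:,470:]=0;m[:190]=0;m[230:]=0
P=w[m][:,:2]*1000; print(len(P),cv2.minAreaRect(P.astype(np.float32)))
c=P.mean(0); u,s,vt=np.linalg.svd(P-c,full_matrices=False); d=vt[0]*-np.sign(vt[0][1])*1; 
if d[1]>0:d=-d
t=(P-c)@d; end=c+d*(t.max()+0.5); piv=end-98*d; grip=end-28*d
print("dir",d,np.degrees(np.arctan2(d[1],d[0])),"end",end,"piv",piv,"grip",grip,"min",t.min(),t.max())
E
```

```text
230 ((584.9503784179688, -380.9356384277344), (87.36674499511719, 15.335886001586914), 76.48685455322266)
dir [-0.24328956 -0.9699537 ] -104.08077463491914 end [ 573.50703448 -423.64496942] piv [ 597.3494115  -328.58950636] grip [ 580.3191422  -396.48626568] min -44.04468351815424 43.38457348896292
```

View pics/crop1.png

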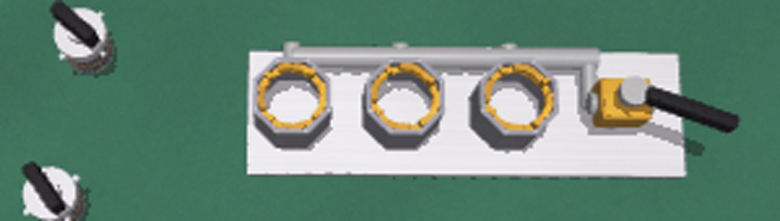

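The crop shows the three brass rings, the pipe behind them, and the lever pointing right and down. From the fit the valve is at about 1.23 rad (71°), with the pivot near (0.598,-0.329) and rig yaw about 5.2°. I'll write a small planner that prints the move sizes.

```bash
cat >> h.py <<'E'
from scipy.spatial.transform import Rotation as R
def plan(*targets):
    """targets (x,y,z mm, psi deg): prints turn about tool z then shift in tool axes (cm)"""
    s=ctrl.get_state(); q=s["ee_rot"]; M=R.from_quat([q[1],q[2],q[3],q[0]]).as_matrix()
    pos=np.array(s["tcp_pos"])*1000; psi=np.degrees(np.arctan2(M[1,0],M[0,0]))
    print("t",round(s["time_s"],1),"pos",np.round(pos,1),"psi",round(psi,1),"zaxis",np.round(M[:,2],3),"q7",round(s["q"][6],2),"F",np.round(s["ft_force"],1),"gap",round(s["finger_gap"],3))
    for t in targets:
        d=(psi-t[3]+180)%360-180; a=np.radians(t[3]); e=np.array(t[:3])-pos
        print("  ",t,"az",round(np.radians(d),3),"x %.2f y %.2f z %.2f"%((e[0]*np.cos(a)+e[1]*np.sin(a))/10,(e[0]*np.sin(a)-e[1]*np.cos(a))/10,-e[2]/10))
        pos=np.array(t[:3]); psi=t[3]
E
python3 -c "
from h import *
plan((580.3,-396.5,230,76),(580.3,-396.5,96,76))"
```

```text
t 0.7 pos [ 292.5 -580.5  231.4] psi 26.7 zaxis [ 0. -0. -1.] q7 -0.06 F [0.2 0.2 0.6] gap 1.002
   (580.3, -396.5, 230, 76) az -0.86 x 24.82 y 23.47 z 0.14
   (580.3, -396.5, 96, 76) az 0.0 x 0.00 y 0.00 z 13.40
```

Emit:
drive_tool:
  commands:
    - {"az":-0.1075,"jaw":0.0}
    - {"az":-0.1075}
    - {"az":-0.1075}
    - {"az":-0.1075}
    - {"az":-0.1075}
    - {"az":-0.1075}
    - {"az":-0.1075}
    - {"az":-0.1075}
  grip_force: 40

```text
invalid input at $.commands[0]: expected keys x, y, z, ax, ay, az, jaw
```

Emit:
drive_tool:
  commands:
    - {"x":2.07,"y":1.96}
    - {"x":2.07,"y":1.96}
    - {"x":2.07,"y":1.96}
    - {"x":2.07,"y":1.96}
    - {"x":2.07,"y":1.96}
    - {"x":2.07,"y":1.96}
    - {"x":2.07,"y":1.96}
    - {"x":2.07,"y":1.96}
    - {"x":2.07,"y":1.96}
    - {"x":2.07,"y":1.96}
    - {"x":2.07,"y":1.96}
    - {"x":2.07,"y":1.96}

```text
invalid input at $.commands[0]: expected keys x, y, z, ax, ay, az, jaw
```

Emit:
drive_tool:
  commands:
    - {}
    - {}

```text
invalid input at $.commands[0]: expected keys x, y, z, ax, ay, az, jaw
```

```bash
python3 -c "
from h import *
plan((580.3,-396.5,96,76))
p=shot('top');cv2.imwrite('pics/a.png',cv2.resize(p['frame'][150:300,360:560],None,fx=3,fy=3))"
```

```text
t 0.7 pos [ 292.5 -580.5  231.4] psi 26.7 zaxis [ 0. -0. -1.] q7 -0.06 F [0.2 0.2 0.6] gap 1.002
   (580.3, -396.5, 96, 76) az -0.86 x 24.82 y 23.47 z 13.54
```

Emit:
drive_tool:
  commands:
    - {"x":0,"y":0,"z":0,"ax":0,"ay":0,"az":-0.1075,"jaw":0}
    - {"x":0,"y":0,"z":0,"ax":0,"ay":0,"az":-0.1075,"jaw":0}
    - {"x":0,"y":0,"z":0,"ax":0,"ay":0,"az":-0.1075,"jaw":0}
    - {"x":0,"y":0,"z":0,"ax":0,"ay":0,"az":-0.1075,"jaw":0}
    - {"x":0,"y":0,"z":0,"ax":0,"ay":0,"az":-0.1075,"jaw":0}
    - {"x":0,"y":0,"z":0,"ax":0,"ay":0,"az":-0.1075,"jaw":0}
    - {"x":0,"y":0,"z":0,"ax":0,"ay":0,"az":-0.1075,"jaw":0}
    - {"x":0,"y":0,"z":0,"ax":0,"ay":0,"az":-0.1075,"jaw":0}
  grip_force: 40

```text
time_s: 1.42
tcp_pos: [0.2925, -0.5805, 0.2313]
ee_rot: [0.0, 0.786, 0.618, -0.0]
ft_force: [0.1, 0.1, 0.7]
finger_gap: 0.499
finger_force: 0.0
```

Emit:
drive_tool:
  commands:
    - {"x":2.5,"y":2.35,"z":0,"ax":0,"ay":0,"az":0,"jaw":0}
    - {"x":2.5,"y":2.35,"z":0,"ax":0,"ay":0,"az":0,"jaw":0}
    - {"x":2.5,"y":2.35,"z":0,"ax":0,"ay":0,"az":0,"jaw":0}
    - {"x":2.5,"y":2.35,"z":0,"ax":0,"ay":0,"az":0,"jaw":0}
    - {"x":2.5,"y":2.35,"z":0,"ax":0,"ay":0,"az":0,"jaw":0}
    - {"x":2.5,"y":2.35,"z":0,"ax":0,"ay":0,"az":0,"jaw":0}
    - {"x":2.5,"y":2.35,"z":0,"ax":0,"ay":0,"az":0,"jaw":0}
    - {"x":2.5,"y":2.35,"z":0,"ax":0,"ay":0,"az":0,"jaw":0}
    - {"x":2.5,"y":2.35,"z":0,"ax":0,"ay":0,"az":0,"jaw":0}
    - {"x":2.3,"y":2.3,"z":0,"ax":0,"ay":0,"az":0,"jaw":0}
    - {"x":0,"y":0,"z":0,"ax":0,"ay":0,"az":0,"jaw":0}
    - {"x":0,"y":0,"z":0,"ax":0,"ay":0,"az":0,"jaw":0}

```text
time_s: 2.42
tcp_pos: [0.5823, -0.3935, 0.2309]
ee_rot: [-0.0, 0.786, 0.618, 0.001]
ft_force: [-0.7, 0.4, 0.5]
finger_gap: 0.5
finger_force: 0.0
```

```bash
python3 -c "
from h import *
plan((580.3,-396.5,96,76))
p=shot('top');cv2.imwrite('pics/a.png',cv2.resize(p['frame'][150:300,360:560],None,fx=3,fy=3))"
```

```text
t 2.4 pos [ 582.3 -393.5  230.9] psi 76.3 zaxis [ 0.     0.002 -1.   ] q7 0.23 F [-0.7  0.4  0.5] gap 0.5
   (580.3, -396.5, 96, 76) az 0.006 x -0.34 y -0.12 z 13.49
```

Emit:
drive_tool:
  commands:
    - {"x":-0.3,"y":-0.1,"z":2.5,"ax":0,"ay":0,"az":0,"jaw":0}
    - {"x":0,"y":0,"z":2.5,"ax":0,"ay":0,"az":0,"jaw":0}
    - {"x":0,"y":0,"z":2.5,"ax":0,"ay":0,"az":0,"jaw":0}
    - {"x":0,"y":0,"z":2.5,"ax":0,"ay":0,"az":0,"jaw":0}
    - {"x":0,"y":0,"z":2,"ax":0,"ay":0,"az":0,"jaw":0}
    - {"x":0,"y":0,"z":2,"ax":0,"ay":0,"az":0,"jaw":0}
    - {"x":0,"y":0,"z":0,"ax":0,"ay":0,"az":0,"jaw":-1}
    - {"x":0,"y":0,"z":0,"ax":0,"ay":0,"az":0,"jaw":-1}
    - {"x":0,"y":0,"z":0,"ax":0,"ay":0,"az":0,"jaw":-1}
    - {"x":0,"y":0,"z":0,"ax":0,"ay":0,"az":0,"jaw":-1}
    - {"x":0,"y":0,"z":0,"ax":0,"ay":0,"az":0,"jaw":-1}
    - {"x":0,"y":0,"z":0,"ax":0,"ay":0,"az":0,"jaw":-1}
  grip_force: 30

```text
time_s: 3.47
tcp_pos: [0.5782, -0.4009, 0.0918]
ee_rot: [0.001, 0.788, 0.615, -0.0]
ft_force: [2.5, -4.7, -8.5]
finger_gap: 0.166
finger_force: 29.9
```

```bash
python3 -c "
from h import *
plan((580.3,-396.5,92,76))"
```

```text
t 3.5 pos [ 578.2 -400.9   91.8] psi 75.9 zaxis [ 0.001 -0.002 -1.   ] q7 0.21 F [ 2.5 -4.7 -8.5] gap 0.166
   (580.3, -396.5, 92, 76) az -0.001 x 0.48 y 0.10 z -0.02
```

Emit:
drive_tool:
  commands:
    - {"x":0.03,"y":-0.66,"z":0,"ax":0,"ay":0,"az":0.0884,"jaw":-1}
    - {"x":0.03,"y":-0.66,"z":0,"ax":0,"ay":0,"az":0.0884,"jaw":-1}
    - {"x":0.03,"y":-0.66,"z":0,"ax":0,"ay":0,"az":0.0884,"jaw":-1}
    - {"x":0.03,"y":-0.66,"z":0,"ax":0,"ay":0,"az":0.0884,"jaw":-1}
    - {"x":0.03,"y":-0.66,"z":0,"ax":0,"ay":0,"az":0.0884,"jaw":-1}
    - {"x":0.03,"y":-0.66,"z":0,"ax":0,"ay":0,"az":0.0884,"jaw":-1}
    - {"x":0.03,"y":-0.66,"z":0,"ax":0,"ay":0,"az":0.0884,"jaw":-1}

```text
time_s: 4.05
tcp_pos: [0.5403, -0.3755, 0.0918]
ee_rot: [0.001, 0.939, 0.344, 0.001]
ft_force: [5.1, -2.7, -10.7]
finger_gap: 0.163
finger_force: 31.3
```

```bash
python3 -c "
from h import *
plan((528,-335.5,92,5.2))"
```

```text
t 4.0 pos [ 540.3 -375.5   91.8] psi 40.3 zaxis [ 0.002 -0.001 -1.   ] q7 -0.37 F [  5.1  -2.7 -10.7] gap 0.163
   (528, -335.5, 92, 5.2) az 0.613 x -0.86 y -4.10 z -0.02
```

Emit:
drive_tool:
  commands:
    - {"x":0.03,"y":-0.66,"z":0,"ax":0,"ay":0,"az":0.0884,"jaw":-1}
    - {"x":0.03,"y":-0.66,"z":0,"ax":0,"ay":0,"az":0.0884,"jaw":-1}
    - {"x":0.03,"y":-0.66,"z":0,"ax":0,"ay":0,"az":0.0884,"jaw":-1}
    - {"x":0.03,"y":-0.66,"z":0,"ax":0,"ay":0,"az":0.0884,"jaw":-1}
    - {"x":0.03,"y":-0.66,"z":0,"ax":0,"ay":0,"az":0.0884,"jaw":-1}
    - {"x":0.03,"y":-0.66,"z":0,"ax":0,"ay":0,"az":0.0884,"jaw":-1}
    - {"x":0.03,"y":-0.66,"z":0,"ax":0,"ay":0,"az":0.0884,"jaw":-1}
    - {"x":0,"y":0,"z":0,"ax":0,"ay":0,"az":0,"jaw":-1}

```text
time_s: 4.72
tcp_pos: [0.5242, -0.3351, 0.0919]
ee_rot: [0.003, 0.999, 0.044, 0.003]
ft_force: [9.3, -8.5, -15.4]
finger_gap: 0.156
finger_force: 30.9
```

```bash
python3 -c "
from h import *
plan((528,-335.5,92,5.2))"
```

```text
t 4.7 pos [ 524.2 -335.1   91.9] psi 5.0 zaxis [ 0.006 -0.006 -1.   ] q7 -0.99 F [  9.3  -8.5 -15.4] gap 0.156
   (528, -335.5, 92, 5.2) az -0.003 x 0.37 y 0.07 z -0.01
```

Emit:
drive_tool:
  commands:
    - {"x":0,"y":-0.2,"z":0,"ax":0,"ay":0,"az":0.02,"jaw":-1}
    - {"x":0,"y":0,"z":0,"ax":0,"ay":0,"az":0,"jaw":-1}

```text
time_s: 4.88
tcp_pos: [0.5242, -0.335, 0.0919]
ee_rot: [0.004, 0.999, 0.035, 0.003]
ft_force: [10.3, -11.3, -17.3]
finger_gap: 0.156
finger_force: 34.9
```

Emit:
drive_tool:
  commands:
    - {"x":0,"y":0.1,"z":0,"ax":0,"ay":0,"az":0,"jaw":0}
    - {"x":0,"y":0,"z":0,"ax":0,"ay":0,"az":0,"jaw":0}
    - {"x":0,"y":0,"z":0,"ax":0,"ay":0,"az":0,"jaw":0}
    - {"x":0,"y":0,"z":-2.5,"ax":0,"ay":0,"az":0,"jaw":0}
    - {"x":0,"y":0,"z":-2.5,"ax":0,"ay":0,"az":0,"jaw":0}
    - {"x":0,"y":0,"z":-2.5,"ax":0,"ay":0,"az":0,"jaw":0}
    - {"x":0,"y":0,"z":-2.5,"ax":0,"ay":0,"az":0,"jaw":0}
    - {"x":0,"y":0,"z":-2.5,"ax":0,"ay":0,"az":0,"jaw":0}
    - {"x":0,"y":0,"z":-2.5,"ax":0,"ay":0,"az":0,"jaw":0}

```text
time_s: 5.63
tcp_pos: [0.5219, -0.3314, 0.2438]
ee_rot: [0.0, 0.999, 0.035, 0.0]
ft_force: [-0.4, -0.7, 0.9]
finger_gap: 0.499
finger_force: 0.0
```

```bash
python3 -c "
from h import *
p=shot('top'); w=pts(p)
for u,v in((199,174),(187,237)): print(bar(w,w[v,u],.06,.1,.13))
plan((616,209,240,55.1))
cv2.imwrite('pics/a.png',p['frame'])"
```

```text
[616.3 209.3  49.5  14.2  55.5 110.3 117. ]
[453.5 216.5  48.8  13.8  40.5 110.4 123. ]
t 5.7 pos [ 524.1 -332.7  249.9] psi 4.0 zaxis [ 0.009 -0.005 -1.   ] q7 -1.0 F [ 1.3 -0.6  4.5] gap 0.5
   (616, 209, 240, 55.1) az -0.891 x 49.68 y -23.46 z 0.99
```

View pics/a.png

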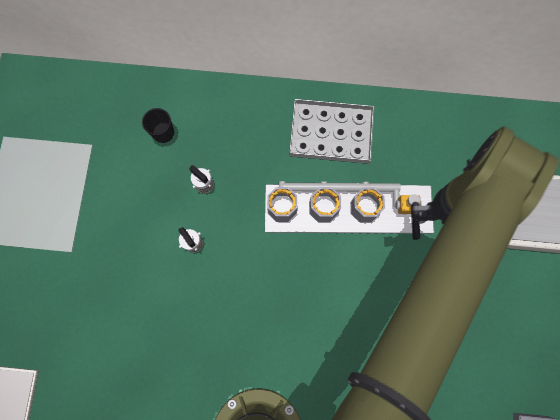

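Emit:
drive_tool:
  commands:
    - {"x":0,"y":0,"z":0,"ax":0,"ay":0,"az":-0.111,"jaw":0}
    - {"x":0,"y":0,"z":0,"ax":0,"ay":0,"az":-0.111,"jaw":0}
    - {"x":0,"y":0,"z":0,"ax":0,"ay":0,"az":-0.111,"jaw":0}
    - {"x":0,"y":0,"z":0,"ax":0,"ay":0,"az":-0.111,"jaw":0}
    - {"x":0,"y":0,"z":0,"ax":0,"ay":0,"az":-0.111,"jaw":0}
    - {"x":0,"y":0,"z":0,"ax":0,"ay":0,"az":-0.111,"jaw":0}
    - {"x":0,"y":0,"z":0,"ax":0,"ay":0,"az":-0.111,"jaw":0}
    - {"x":0,"y":0,"z":0,"ax":0,"ay":0,"az":-0.111,"jaw":0}

```text
time_s: 6.35
tcp_pos: [0.522, -0.3315, 0.2423]
ee_rot: [0.0, 0.886, 0.463, 0.0]
ft_force: [-0.3, 0.6, 0.2]
finger_gap: 0.5
finger_force: 0.0
```

Emit:
drive_tool:
  commands:
    - {"x":3.55,"y":-1.68,"z":0,"ax":0,"ay":0,"az":0,"jaw":0}
    - {"x":3.55,"y":-1.68,"z":0,"ax":0,"ay":0,"az":0,"jaw":0}
    - {"x":3.55,"y":-1.68,"z":0,"ax":0,"ay":0,"az":0,"jaw":0}
    - {"x":3.55,"y":-1.68,"z":0,"ax":0,"ay":0,"az":0,"jaw":0}
    - {"x":3.55,"y":-1.68,"z":0,"ax":0,"ay":0,"az":0,"jaw":0}
    - {"x":3.55,"y":-1.68,"z":0,"ax":0,"ay":0,"az":0,"jaw":0}
    - {"x":3.55,"y":-1.68,"z":0,"ax":0,"ay":0,"az":0,"jaw":0}
    - {"x":3.55,"y":-1.68,"z":0,"ax":0,"ay":0,"az":0,"jaw":0}
    - {"x":3.55,"y":-1.68,"z":0,"ax":0,"ay":0,"az":0,"jaw":0}
    - {"x":3.55,"y":-1.68,"z":0,"ax":0,"ay":0,"az":0,"jaw":0}
    - {"x":3.55,"y":-1.68,"z":0,"ax":0,"ay":0,"az":0,"jaw":0}
    - {"x":3.55,"y":-1.68,"z":0,"ax":0,"ay":0,"az":0,"jaw":0}

```text
time_s: 7.35
tcp_pos: [0.602, 0.1345, 0.2425]
ee_rot: [0.0, 0.888, 0.461, 0.0]
ft_force: [0.7, 0.5, -0.5]
finger_gap: 0.501
finger_force: 0.0
```

```bash
python3 -c "
from h import *
p=shot('top'); w=pts(p)
for c in((.616,.209),(.454,.2165)): print(bar(w,c,.06,.1,.13))
f=p['frame'][150:260,120:320]
plan((616,209,240,55.1),(616,209,86,55.1))
cv2.imwrite('pics/b.png',cv2.resize(f,None,fx=3,fy=3))"
```

```text
None
[453.8 216.9  50.4  13.8  41.3 110.6 121. ]
t 7.4 pos [601.1 145.9 242.4] psi 55.5 zaxis [ 0.001  0.008 -1.   ] q7 -0.98 F [0.3 7.5 0.7] gap 0.501
   (616, 209, 240, 55.1) az 0.007 x 6.03 y -2.39 z 0.24
   (616, 209, 86, 55.1) az 0.0 x 0.00 y 0.00 z 15.40
```

Emit:
drive_tool:
  commands:
    - {"x":3.5,"y":-1.5,"z":0,"ax":0,"ay":0,"az":0,"jaw":0}
    - {"x":3.5,"y":-1.5,"z":0,"ax":0,"ay":0,"az":0,"jaw":0}
    - {"x":0,"y":0,"z":1.0,"ax":0,"ay":0,"az":0,"jaw":0}
    - {"x":0,"y":0,"z":2.0,"ax":0,"ay":0,"az":0,"jaw":0}
    - {"x":0,"y":0,"z":2,"ax":0,"ay":0,"az":0,"jaw":0}
    - {"x":0,"y":0,"z":0,"ax":0,"ay":0,"az":0,"jaw":0}
    - {"x":0,"y":0,"z":0,"ax":0,"ay":0,"az":0,"jaw":0}

```text
time_s: 7.98
tcp_pos: [0.6172, 0.2063, 0.1909]
ee_rot: [-0.0, 0.888, 0.461, -0.001]
ft_force: [0.6, -0.2, 0.6]
finger_gap: 0.499
finger_force: 0.0
```

```bash
python3 -c "
from h import *
p=shot('side'); w=pts(p)
plan((616,209,84,55.1))
f=p['frame'][170:320,130:330]
cv2.imwrite('pics/b.png',cv2.resize(f,None,fx=3,fy=3))"
```

```text
t 8.0 pos [618.1 206.6 192.2] psi 54.8 zaxis [ 0.  0. -1.] q7 -1.12 F [0.5 0.7 0.6] gap 0.498
   (616, 209, 84, 55.1) az -0.004 x 0.08 y -0.31 z 10.82
```

View pics/b.png

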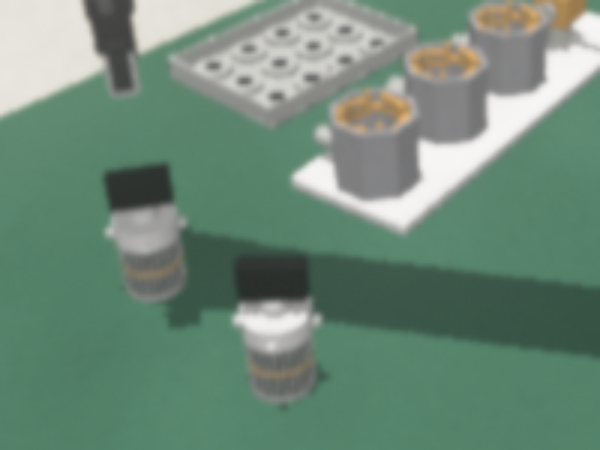

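Emit:
drive_tool:
  commands:
    - {"x":0.1,"y":-0.3,"z":2,"ax":0,"ay":0,"az":0,"jaw":0}
    - {"x":0,"y":0,"z":2,"ax":0,"ay":0,"az":0,"jaw":0}
    - {"x":0,"y":0,"z":2,"ax":0,"ay":0,"az":0,"jaw":0}
    - {"x":0,"y":0,"z":2,"ax":0,"ay":0,"az":0,"jaw":0}
    - {"x":0,"y":0,"z":1.5,"ax":0,"ay":0,"az":0,"jaw":0}
    - {"x":0,"y":0,"z":1.2,"ax":0,"ay":0,"az":0,"jaw":0}
    - {"x":0,"y":0,"z":0,"ax":0,"ay":0,"az":0,"jaw":-1}
    - {"x":0,"y":0,"z":0,"ax":0,"ay":0,"az":0,"jaw":-1}
    - {"x":0,"y":0,"z":0,"ax":0,"ay":0,"az":0,"jaw":-1}
    - {"x":0,"y":0,"z":0,"ax":0,"ay":0,"az":0,"jaw":-1}
    - {"x":0,"y":0,"z":0,"ax":0,"ay":0,"az":0,"jaw":-1}
    - {"x":0,"y":0,"z":0,"ax":0,"ay":0,"az":0,"jaw":-1}
  grip_force: 50

```text
time_s: 9.03
tcp_pos: [0.6169, 0.2096, 0.0857]
ee_rot: [0.0, 0.888, 0.461, 0.001]
ft_force: [-0.2, 0.3, 2.0]
finger_gap: 0.148
finger_force: 54.4
```

```bash
python3 -c "
from h import *
plan((616,209,214,55),(570.5,-6,214,30))"
```

```text
t 9.0 pos [616.9 209.6  85.7] psi 54.8 zaxis [ 0.002  0.    -1.   ] q7 -1.16 F [-0.2  0.3  2. ] gap 0.148
   (616, 209, 214, 55) az -0.003 x -0.10 y -0.04 z -12.83
   (570.5, -6, 214, 30) az 0.436 x -14.69 y 16.34 z -0.00
```

Emit:
drive_tool:
  commands:
    - {"x":0,"y":0,"z":-1.5,"ax":0,"ay":0,"az":0,"jaw":-1}
    - {"x":0,"y":0,"z":-2,"ax":0,"ay":0,"az":0,"jaw":-1}
    - {"x":0,"y":0,"z":-2,"ax":0,"ay":0,"az":0,"jaw":-1}
    - {"x":0,"y":0,"z":-2,"ax":0,"ay":0,"az":0,"jaw":-1}
    - {"x":0,"y":0,"z":-2,"ax":0,"ay":0,"az":0,"jaw":-1}
    - {"x":0,"y":0,"z":-2,"ax":0,"ay":0,"az":0,"jaw":-1}
    - {"x":0,"y":0,"z":-1.5,"ax":0,"ay":0,"az":0,"jaw":-1}
    - {"x":0,"y":0,"z":0,"ax":0,"ay":0,"az":0.109,"jaw":-1}
    - {"x":0,"y":0,"z":0,"ax":0,"ay":0,"az":0.109,"jaw":-1}
    - {"x":0,"y":0,"z":0,"ax":0,"ay":0,"az":0.109,"jaw":-1}
    - {"x":0,"y":0,"z":0,"ax":0,"ay":0,"az":0.109,"jaw":-1}

```text
time_s: 9.95
tcp_pos: [0.6158, 0.209, 0.2139]
ee_rot: [0.0, 0.967, 0.255, -0.0]
ft_force: [0.2, -0.0, -4.4]
finger_gap: 0.159
finger_force: 53.5
```

Emit:
drive_tool:
  commands:
    - {"x":-1.63,"y":1.82,"z":0,"ax":0,"ay":0,"az":0,"jaw":-1}
    - {"x":-1.63,"y":1.82,"z":0,"ax":0,"ay":0,"az":0,"jaw":-1}
    - {"x":-1.63,"y":1.82,"z":0,"ax":0,"ay":0,"az":0,"jaw":-1}
    - {"x":-1.63,"y":1.82,"z":0,"ax":0,"ay":0,"az":0,"jaw":-1}
    - {"x":-1.63,"y":1.82,"z":0,"ax":0,"ay":0,"az":0,"jaw":-1}
    - {"x":-1.63,"y":1.82,"z":0,"ax":0,"ay":0,"az":0,"jaw":-1}
    - {"x":-1.63,"y":1.82,"z":0,"ax":0,"ay":0,"az":0,"jaw":-1}
    - {"x":-1.63,"y":1.82,"z":0,"ax":0,"ay":0,"az":0,"jaw":-1}
    - {"x":-1.63,"y":1.82,"z":0,"ax":0,"ay":0,"az":0,"jaw":-1}
    - {"x":0,"y":0,"z":0,"ax":0,"ay":0,"az":0,"jaw":-1}
    - {"x":0,"y":0,"z":0,"ax":0,"ay":0,"az":0,"jaw":-1}

```text
time_s: 10.87
tcp_pos: [0.57, -0.0082, 0.214]
ee_rot: [0.0, 0.967, 0.256, -0.0]
ft_force: [0.2, -0.3, -3.0]
finger_gap: 0.149
finger_force: 53.5
```

```bash
python3 -c "
from h import *
plan((570.5,-6,214,30))
print(ctrl.get_state()['q'])
for n in('top','side'):
    p=shot(n); print(n,proj(p,(.5705,-.006,.0825)))
    if n=='top': f=p['frame'][140:260,230:410]
    else: f=p['frame'][130:250,180:360]
    cv2.imwrite(f'pics/c_{n}.png',cv2.resize(f,None,fx=4,fy=4,interpolation=cv2.INTER_CUBIC))
"
```

```text
t 10.9 pos [570.   -8.2 214. ] psi 29.6 zaxis [-0.001 -0.001 -1.   ] q7 -1.14 F [ 0.2 -0.3 -3. ] gap 0.149
   (570.5, -6, 214, 30) az -0.006 x 0.15 y -0.16 z -0.00
[ 0.29467033  0.1816807  -0.36838846  1.66793578  0.06825165  1.30538086
 -1.13970883]
top (np.float64(281.85674568670976), np.float64(200.89945327557194))
side (np.float64(253.35905089143358), np.float64(206.41693918113384))
```

View pics/c_side.png

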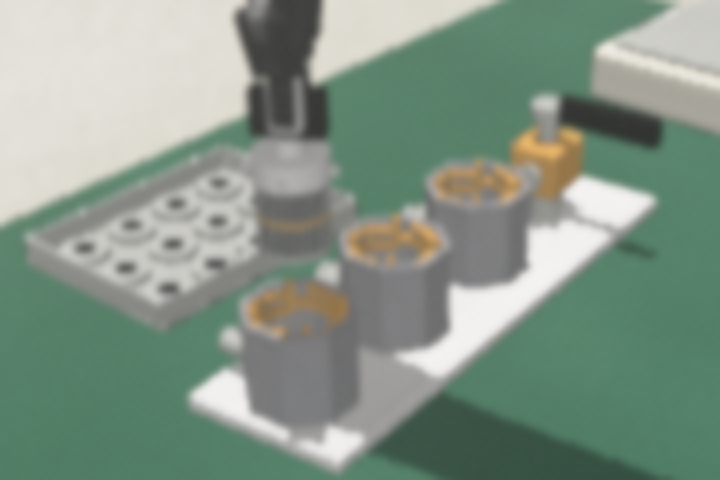

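The side view shows the filter upright above station 1. Its axis is at crop column 294 and the station's is near 299, which is the offset I expect if they are aligned. Lowering it now.

Emit:
drive_tool:
  commands:
    - {"x":0.15,"y":-0.16,"z":0,"ax":0,"ay":0,"az":0,"jaw":-1}
    - {"x":0,"y":0,"z":1.5,"ax":0,"ay":0,"az":0,"jaw":-1}
    - {"x":0,"y":0,"z":1.5,"ax":0,"ay":0,"az":0,"jaw":-1}
    - {"x":0,"y":0,"z":1.0,"ax":0,"ay":0,"az":0,"jaw":-1}
    - {"x":0,"y":0,"z":1.0,"ax":0,"ay":0,"az":0,"jaw":-1}
    - {"x":0,"y":0,"z":0.5,"ax":0,"ay":0,"az":0,"jaw":-1}
    - {"x":0,"y":0,"z":0,"ax":0,"ay":0,"az":0,"jaw":-1}

```text
time_s: 11.55
tcp_pos: [0.5703, -0.0032, 0.1578]
ee_rot: [-0.001, 0.966, 0.258, -0.001]
ft_force: [0.1, -0.4, -2.8]
finger_gap: 0.155
finger_force: 53.4
```

Emit:
drive_tool:
  commands:
    - {"x":0,"y":0,"z":1.0,"ax":0,"ay":0,"az":0,"jaw":-1}
    - {"x":0,"y":0,"z":1.0,"ax":0,"ay":0,"az":0,"jaw":-1}
    - {"x":0,"y":0,"z":0.6,"ax":0,"ay":0,"az":0,"jaw":-1}
    - {"x":0,"y":0,"z":0.5,"ax":0,"ay":0,"az":0,"jaw":-1}
    - {"x":0,"y":0,"z":0,"ax":0,"ay":0,"az":0,"jaw":-1}

```text
time_s: 11.97
tcp_pos: [0.5703, -0.0037, 0.1268]
ee_rot: [-0.0, 0.966, 0.258, -0.001]
ft_force: [0.1, 0.5, -3.5]
finger_gap: 0.151
finger_force: 53.3
```

```bash
python3 -c "
from h import *
plan((570.5,-6,120,30))"
```

```text
t 12.0 pos [570.3  -3.7 126.8] psi 29.9 zaxis [-0.002  0.    -1.   ] q7 -1.17 F [ 0.1  0.5 -3.5] gap 0.151
   (570.5, -6, 120, 30) az -0.002 x -0.10 y 0.21 z 0.68
```

Emit:
drive_tool:
  commands:
    - {"x":-0.1,"y":0.2,"z":0,"ax":0,"ay":0,"az":0,"jaw":-1}
    - {"x":0,"y":0,"z":0.3,"ax":0,"ay":0,"az":0,"jaw":-1}
    - {"x":0,"y":0,"z":0.3,"ax":0,"ay":0,"az":0,"jaw":-1}
    - {"x":0,"y":0,"z":0,"ax":0,"ay":0,"az":0,"jaw":-1}

```text
time_s: 12.3
tcp_pos: [0.571, -0.0061, 0.1219]
ee_rot: [-0.0, 0.966, 0.258, -0.0]
ft_force: [-0.6, 0.3, -2.9]
finger_gap: 0.157
finger_force: 53.5
```

Emit:
drive_tool:
  commands:
    - {"x":0,"y":0,"z":0.2,"ax":0,"ay":0,"az":0,"jaw":-1}
    - {"x":0,"y":0,"z":0.1,"ax":0,"ay":0,"az":0,"jaw":-1}
    - {"x":0,"y":0,"z":0,"ax":0,"ay":0,"az":0,"jaw":-1}

```text
time_s: 12.55
tcp_pos: [0.5714, -0.0055, 0.1197]
ee_rot: [-0.0, 0.966, 0.258, 0.0]
ft_force: [-0.4, 1.4, -3.4]
finger_gap: 0.155
finger_force: 53.5
```

Emit:
drive_tool:
  commands:
    - {"x":0,"y":0,"z":0.2,"ax":0,"ay":0,"az":0,"jaw":-1}
    - {"x":0,"y":0,"z":0.1,"ax":0,"ay":0,"az":0,"jaw":-1}
    - {"x":0,"y":0,"z":0,"ax":0,"ay":0,"az":0,"jaw":-1}

```text
time_s: 12.8
tcp_pos: [0.5707, -0.0059, 0.1156]
ee_rot: [-0.0, 0.966, 0.258, -0.0]
ft_force: [0.6, 1.1, -3.6]
finger_gap: 0.151
finger_force: 53.5
```

Emit:
drive_tool:
  commands:
    - {"x":0,"y":0,"z":0.1,"ax":0,"ay":0,"az":0,"jaw":-1}
    - {"x":0,"y":0,"z":0.1,"ax":0,"ay":0,"az":0,"jaw":-1}
    - {"x":0,"y":0,"z":0,"ax":0,"ay":0,"az":0,"jaw":-1}

```text
time_s: 13.05
tcp_pos: [0.5709, -0.0058, 0.1141]
ee_rot: [-0.0, 0.966, 0.258, -0.0]
ft_force: [-0.7, 0.5, -2.0]
finger_gap: 0.155
finger_force: 53.6
```

Emit:
drive_tool:
  commands:
    - {"x":0,"y":0,"z":0.1,"ax":0,"ay":0,"az":0,"jaw":-1}
    - {"x":0,"y":0,"z":0.1,"ax":0,"ay":0,"az":0,"jaw":-1}
    - {"x":0,"y":0,"z":0,"ax":0,"ay":0,"az":0,"jaw":-1}

```text
time_s: 13.3
tcp_pos: [0.571, -0.0057, 0.1138]
ee_rot: [0.0, 0.966, 0.258, -0.0]
ft_force: [-5.8, 1.8, 7.8]
finger_gap: 0.155
finger_force: 55.0
```

Emit:
drive_tool:
  commands:
    - {"x":0,"y":0,"z":-0.1,"ax":0,"ay":0,"az":0,"jaw":-0.56}
    - {"x":0,"y":0,"z":0,"ax":0,"ay":0,"az":0,"jaw":-0.56}
    - {"x":0,"y":0,"z":0,"ax":0,"ay":0,"az":0,"jaw":-0.56}
    - {"x":0,"y":0,"z":0,"ax":0,"ay":0,"az":0,"jaw":-0.56}

```text
time_s: 13.63
tcp_pos: [0.5717, -0.0063, 0.1134]
ee_rot: [0.0, 0.966, 0.257, 0.001]
ft_force: [-0.4, -0.5, 0.1]
finger_gap: 0.219
finger_force: 0.0
```

```bash
cat >> h.py <<'E'
def side(name,x0=180,y0=120,wd=100,hh=120,k=5):
    p=shot("side"); cv2.imwrite(f"pics/{name}.png",cv2.resize(p["frame"][y0:y0+hh,x0:x0+wd],None,fx=k,fy=k,interpolation=cv2.INTER_CUBIC)); return p
def hgt(p,c,r=.045):
    """sorted profile: highest bright (head/lug) points near axis c (m)"""
    w=pts(p); f=p["frame"].astype(int)
    near=np.hypot(w[...,0]-c[0],w[...,1]-c[1])<r
    sat=f.max(-1)-f.min(-1)
    m=near&(sat<30)&(f.min(-1)>110)&(w[...,2]>.075)
    z=w[m][:,2]*1000; print("bright n",len(z),"z pct 50/95/100",np.round(np.percentile(z,[50,95,100]),1) if len(z) else "", "F",np.round(ctrl.get_state()["torque"],2))
E
python3 -c "
from h import *
p=side('d0'); hgt(p,(.5705,-.006)); plan()"
```

```text
bright n 662 z pct 50/95/100 [101.3 425.  536.3] F [0.01 0.01 0.03]
t 13.7 pos [571.5  -6.2 113.4] psi 29.9 zaxis [ 0.001 -0.    -1.   ] q7 -1.17 F [ 0.4 -0.1  0. ] gap 0.22
```

Emit:
drive_tool:
  commands:
    - {"x":0,"y":0,"z":0,"ax":0,"ay":0,"az":-0.05,"jaw":-0.56}
    - {"x":0,"y":0,"z":0,"ax":0,"ay":0,"az":-0.05,"jaw":-0.56}
    - {"x":0,"y":0,"z":0,"ax":0,"ay":0,"az":-0.05,"jaw":-0.56}
    - {"x":0,"y":0,"z":0,"ax":0,"ay":0,"az":-0.05,"jaw":-0.56}
    - {"x":0,"y":0,"z":0,"ax":0,"ay":0,"az":-0.05,"jaw":-0.56}
    - {"x":0,"y":0,"z":0,"ax":0,"ay":0,"az":-0.05,"jaw":-0.56}
    - {"x":0,"y":0,"z":0,"ax":0,"ay":0,"az":-0.05,"jaw":-0.56}
    - {"x":0,"y":0,"z":0,"ax":0,"ay":0,"az":-0.05,"jaw":-0.56}

```text
time_s: 14.35
tcp_pos: [0.5709, -0.0062, 0.1129]
ee_rot: [-0.0, 0.895, 0.445, -0.0]
ft_force: [-0.2, -0.4, -0.3]
finger_gap: 0.22
finger_force: 0.1
```

```bash
python3 -c "
from h import *
p=side('d1'); hgt(p,(.5705,-.006)); plan()"
```

```text
bright n 597 z pct 50/95/100 [ 98.6 425.8 534.1] F [ 0.1   0.21 -0.03]
t 14.4 pos [570.8  -5.9 112.8] psi 53.0 zaxis [-0.001  0.    -1.   ] q7 -0.78 F [-0.8  0.7 -0. ] gap 0.217
```

View pics/d1.png

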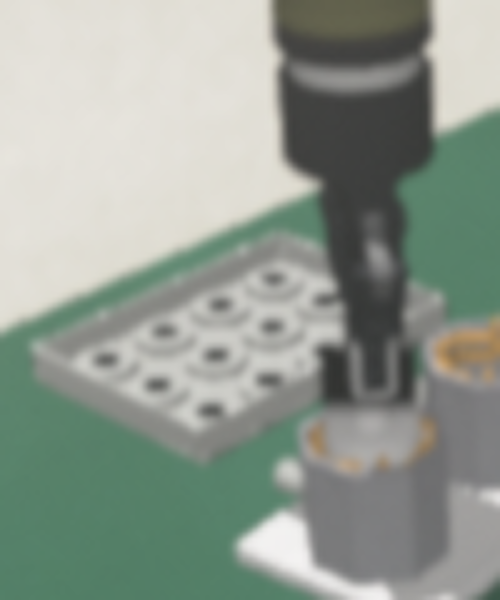

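The side crop shows the head (370,430) inside the mouth with the finger holding the handle. I can't tell from it whether it has dropped, so I'll turn on and compare numbers.

```bash
sed -i 's/(w\[...,2\]>.075)$/(w[...,2]>.087)\&(w[...,2]<.125)/' h.py; python3 -c "
from h import *
p=shot('side'); hgt(p,(.5705,-.006),.033)"
```

```text
bright n 43 z pct 50/95/100 [ 95.4 117.3 124.7] F [ 0.05  0.19 -0.01]
```

Emit:
drive_tool:
  commands:
    - {"x":0,"y":0,"z":0,"ax":0,"ay":0,"az":-0.05,"jaw":-0.56}
    - {"x":0,"y":0,"z":0,"ax":0,"ay":0,"az":-0.05,"jaw":-0.56}
    - {"x":0,"y":0,"z":0,"ax":0,"ay":0,"az":-0.05,"jaw":-0.56}
    - {"x":0,"y":0,"z":0,"ax":0,"ay":0,"az":-0.05,"jaw":-0.56}

```text
time_s: 14.78
tcp_pos: [0.57, -0.0053, 0.113]
ee_rot: [-0.001, 0.848, 0.53, -0.001]
ft_force: [-3.5, 3.0, 1.5]
finger_gap: 0.225
finger_force: 49.0
```

```bash
python3 -c "
from h import *
p=shot('side'); hgt(p,(.5705,-.006),.033); plan()"
```

```text
bright n 45 z pct 50/95/100 [ 94.1 118.4 120.7] F [ 0.8   0.31 -0.99]
t 14.8 pos [570.5  -5.  113.1] psi 64.2 zaxis [-0.002  0.003 -1.   ] q7 -0.59 F [-0.9  5.2 -0.2] gap 0.218
```

Emit:
drive_tool:
  commands:
    - {"x":0,"y":0,"z":0,"ax":0,"ay":0,"az":-0.05,"jaw":-0.56}
    - {"x":0,"y":0,"z":0,"ax":0,"ay":0,"az":-0.05,"jaw":-0.56}
    - {"x":0,"y":0,"z":0,"ax":0,"ay":0,"az":-0.05,"jaw":-0.56}
    - {"x":0,"y":0,"z":0,"ax":0,"ay":0,"az":-0.05,"jaw":-0.56}

```text
time_s: 15.17
tcp_pos: [0.5706, -0.0049, 0.1134]
ee_rot: [-0.003, 0.794, 0.608, 0.001]
ft_force: [-3.7, 5.2, 2.4]
finger_gap: 0.228
finger_force: 159.5
```

```bash
python3 -c "
from h import *
p=shot('side'); hgt(p,(.5705,-.006),.033); plan()"
```

```text
bright n 41 z pct 50/95/100 [ 93.8 118.4 120.7] F [ 1.21  0.64 -4.82]
t 15.2 pos [570.6  -4.8 113.3] psi 75.0 zaxis [-0.002  0.006 -1.   ] q7 -0.4 F [-3.2  4.2  2.3] gap 0.223
```

Emit:
drive_tool:
  commands:
    - {"x":0,"y":0,"z":0,"ax":0,"ay":0,"az":0.12,"jaw":-0.56}
    - {"x":0,"y":0,"z":0,"ax":0,"ay":0,"az":0.12,"jaw":-0.56}
    - {"x":0,"y":0,"z":0,"ax":0,"ay":0,"az":0.08,"jaw":-0.56}
    - {"x":0,"y":0,"z":0.4,"ax":0,"ay":0,"az":0,"jaw":-0.56}
    - {"x":0,"y":0,"z":0.4,"ax":0,"ay":0,"az":0,"jaw":-0.56}
    - {"x":0,"y":0,"z":0.2,"ax":0,"ay":0,"az":0,"jaw":-0.56}
    - {"x":0,"y":0,"z":0,"ax":0,"ay":0,"az":0,"jaw":-0.56}

```text
time_s: 15.8
tcp_pos: [0.5718, -0.0041, 0.1051]
ee_rot: [-0.0, 0.877, 0.481, 0.001]
ft_force: [-4.4, 3.6, 9.0]
finger_gap: 0.222
finger_force: 9.4
```

```bash
python3 -c "
from h import *
p=shot('side'); hgt(p,(.5705,-.006),.033); plan((570.5,-6,103,57))"
```

```text
bright n 49 z pct 50/95/100 [ 95.1 121.  123.9] F [ 0.8   1.04 -0.24]
t 15.8 pos [571.7  -4.1 105.1] psi 57.4 zaxis [ 0.001  0.001 -1.   ] q7 -0.71 F [-4.7  2.9 10. ] gap 0.221
   (570.5, -6, 103, 57) az 0.008 x -0.23 y 0.00 z 0.21
```

Emit:
drive_tool:
  commands:
    - {"x":0,"y":0,"z":-0.6,"ax":0,"ay":0,"az":0,"jaw":-0.3}
    - {"x":0,"y":0,"z":0,"ax":0,"ay":0,"az":0,"jaw":0}
    - {"x":0,"y":0,"z":0,"ax":0,"ay":0,"az":0,"jaw":0}
    - {"x":0,"y":0,"z":-2,"ax":0,"ay":0,"az":0,"jaw":0}
    - {"x":0,"y":0,"z":-2,"ax":0,"ay":0,"az":0,"jaw":0}
    - {"x":0,"y":0,"z":-2,"ax":0,"ay":0,"az":0,"jaw":0}
    - {"x":0,"y":0,"z":0,"ax":0,"ay":0,"az":0,"jaw":0}

```text
time_s: 16.43
tcp_pos: [0.5738, -0.0063, 0.1732]
ee_rot: [0.002, 0.877, 0.48, 0.003]
ft_force: [1.4, 0.3, 1.1]
finger_gap: 0.498
finger_force: 0.0
```

```bash
python3 -c "
from h import *
p=side('e',210,150,100,100,6); plan()
w=pts(p); f=p['frame']
m=(np.hypot(w[...,0]-.5705,w[...,1]+.006)<.04)&(f.max(-1)<60)&(w[...,2]<.145)&(w[...,2]>.085)
P=w[m]*1000; print(len(P),np.percentile(P[:,2],[0,5,50,95,100]).round(1)); print(cv2.minAreaRect(P[:,:2].astype(np.float32)))
p=shot('top'); print(bar(pts(p),(.5705,-.006),.04,.1,.145))
"
```

```text
t 16.5 pos [572.9  -6.4 171.3] psi 57.3 zaxis [ 0.005 -0.001 -1.   ] q7 -0.68 F [ 0.2  0.4 -0.1] gap 0.497
156 [101.7 103.7 116.5 127.5 128.7]
((565.0897827148438, -2.920513153076172), (39.599639892578125, 9.751914978027344), 40.491798400878906)
None
```

View pics/e.png

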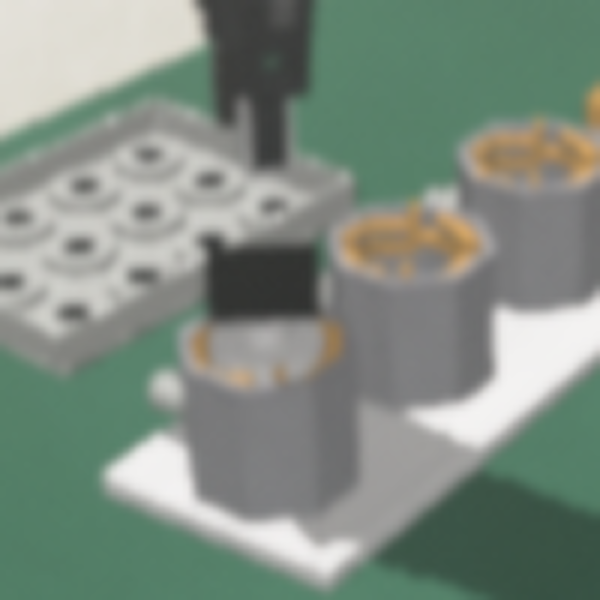

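The picture shows the filter dropped in: its handle top is at 128.5 mm, against 129 mm expected for the thread start, at about 42°. I'll re-grip loosely and run it in.

Emit:
drive_tool:
  commands:
    - {"x":0,"y":0,"z":0,"ax":0,"ay":0,"az":0.09,"jaw":0}
    - {"x":0,"y":0,"z":0,"ax":0,"ay":0,"az":0.09,"jaw":0}
    - {"x":0,"y":0,"z":0,"ax":0,"ay":0,"az":0.087,"jaw":0}
    - {"x":-0.15,"y":-0.19,"z":1.5,"ax":0,"ay":0,"az":0,"jaw":0}
    - {"x":0,"y":0,"z":1.5,"ax":0,"ay":0,"az":0,"jaw":0}
    - {"x":0,"y":0,"z":1.5,"ax":0,"ay":0,"az":0,"jaw":0}
    - {"x":0,"y":0,"z":1.5,"ax":0,"ay":0,"az":0,"jaw":0}
    - {"x":0,"y":0,"z":0.5,"ax":0,"ay":0,"az":0,"jaw":0}
    - {"x":0,"y":0,"z":0,"ax":0,"ay":0,"az":0,"jaw":-0.64}
    - {"x":0,"y":0,"z":0,"ax":0,"ay":0,"az":0,"jaw":-0.64}
    - {"x":0,"y":0,"z":0,"ax":0,"ay":0,"az":0,"jaw":-0.64}
    - {"x":0,"y":0,"z":0,"ax":0,"ay":0,"az":0,"jaw":-0.64}

```text
time_s: 17.53
tcp_pos: [0.5695, -0.0056, 0.1052]
ee_rot: [0.0, 0.933, 0.359, 0.001]
ft_force: [-0.1, -0.0, 0.4]
finger_gap: 0.185
finger_force: 0.0
```

```bash
python3 -c "
from h import *
plan((570.5,-6,106,-20)); print(ctrl.get_state()['torque'])"
```

```text
t 17.5 pos [569.5  -5.6 105.2] psi 42.1 zaxis [ 0.002 -0.    -1.   ] q7 -0.97 F [-0.1 -0.   0.4] gap 0.185
   (570.5, -6, 106, -20) az 1.083 x 0.11 y 0.00 z -0.08
[0.02496971 0.01893097 0.01107197]
```

Straddled with no contact force. Now clockwise.

Emit:
drive_tool:
  commands:
    - {"x":0.1,"y":0,"z":0,"ax":0,"ay":0,"az":0.08,"jaw":-0.64}
    - {"x":0,"y":0,"z":0,"ax":0,"ay":0,"az":0.08,"jaw":-0.64}
    - {"x":0,"y":0,"z":0,"ax":0,"ay":0,"az":0.08,"jaw":-0.64}
    - {"x":0,"y":0,"z":0,"ax":0,"ay":0,"az":0.08,"jaw":-0.64}
    - {"x":0,"y":0,"z":0,"ax":0,"ay":0,"az":0.08,"jaw":-0.64}
    - {"x":0,"y":0,"z":0,"ax":0,"ay":0,"az":0.08,"jaw":-0.64}
    - {"x":0,"y":0,"z":0,"ax":0,"ay":0,"az":0.08,"jaw":-0.64}
    - {"x":0,"y":0,"z":0,"ax":0,"ay":0,"az":0.08,"jaw":-0.64}
    - {"x":0,"y":0,"z":0,"ax":0,"ay":0,"az":0.08,"jaw":-0.64}
    - {"x":0,"y":0,"z":0,"ax":0,"ay":0,"az":0.08,"jaw":-0.64}

```text
time_s: 18.37
tcp_pos: [0.5699, -0.0049, 0.1049]
ee_rot: [0.0, 0.999, -0.035, 0.001]
ft_force: [0.2, 0.3, -0.9]
finger_gap: 0.179
finger_force: 0.8
```

```bash
python3 -c "
from h import *
plan((570.5,-6,102,-20)); print(ctrl.get_state()['torque'])"
```

```text
t 18.4 pos [569.9  -4.9 104.9] psi -4.0 zaxis [ 0.001 -0.    -1.   ] q7 -1.75 F [ 0.2  0.3 -0.9] gap 0.179
   (570.5, -6, 102, -20) az 0.279 x 0.10 y 0.09 z 0.29
[ 0.05802711 -0.00192624 -0.05049676]
```

Emit:
drive_tool:
  commands:
    - {"x":0,"y":0,"z":0,"ax":0,"ay":0,"az":0.06,"jaw":-0.64}
    - {"x":0,"y":0,"z":0,"ax":0,"ay":0,"az":0.06,"jaw":-0.64}
    - {"x":0,"y":0,"z":0,"ax":0,"ay":0,"az":0.06,"jaw":-0.64}
    - {"x":0,"y":0,"z":0,"ax":0,"ay":0,"az":0.06,"jaw":-0.64}

```text
time_s: 18.7
tcp_pos: [0.5698, -0.0046, 0.1048]
ee_rot: [-0.0, 0.988, -0.154, 0.0]
ft_force: [-0.3, 1.3, -1.4]
finger_gap: 0.182
finger_force: 0.9
```

```bash
python3 -c "
from h import *
plan((570.5,-6,102,-20)); print(ctrl.get_state()['torque'])"
```

```text
t 18.7 pos [569.8  -4.6 104.8] psi -17.7 zaxis [ 0.001  0.    -1.   ] q7 -1.98 F [-0.3  1.3 -1.4] gap 0.182
   (570.5, -6, 102, -20) az 0.041 x 0.12 y 0.10 z 0.28
[ 0.16014735 -0.03307573  0.01199894]
```

Emit:
drive_tool:
  commands:
    - {"x":0,"y":0,"z":0,"ax":0,"ay":0,"az":0.05,"jaw":-0.64}
    - {"x":0,"y":0,"z":0,"ax":0,"ay":0,"az":0.05,"jaw":-0.64}
    - {"x":0,"y":0,"z":0,"ax":0,"ay":0,"az":0.05,"jaw":-0.64}

```text
time_s: 18.95
tcp_pos: [0.5698, -0.0047, 0.1048]
ee_rot: [-0.0, 0.974, -0.227, 0.0]
ft_force: [0.3, -0.0, -2.4]
finger_gap: 0.183
finger_force: 1.0
```

```bash
python3 -c "
from h import *
plan(); print(ctrl.get_state()['torque'])"
```

```text
t 18.9 pos [569.8  -4.7 104.8] psi -26.2 zaxis [ 0.001  0.    -1.   ] q7 -2.12 F [ 0.3 -0.  -2.4] gap 0.183
[ 0.02052316 -0.02851335  0.05111298]
```

Emit:
drive_tool:
  commands:
    - {"x":0,"y":0,"z":0,"ax":0,"ay":0,"az":0.05,"jaw":-0.64}
    - {"x":0,"y":0,"z":0,"ax":0,"ay":0,"az":0.05,"jaw":-0.64}
    - {"x":0,"y":0,"z":0,"ax":0,"ay":0,"az":0.05,"jaw":-0.64}

```text
time_s: 19.2
tcp_pos: [0.5689, -0.0042, 0.1049]
ee_rot: [0.0, 0.955, -0.298, -0.0]
ft_force: [-3.4, 0.0, 1.3]
finger_gap: 0.181
finger_force: 32.4
```

```bash
python3 -c "
from h import *
plan(); print(ctrl.get_state()['torque'])"
```

```text
t 19.2 pos [568.9  -4.2 104.9] psi -34.7 zaxis [-0.001 -0.    -1.   ] q7 -2.27 F [-3.4  0.   1.3] gap 0.181
[0.26436398 0.63296834 0.91352799]
```

Emit:
drive_tool:
  commands:
    - {"x":0,"y":0,"z":0,"ax":0,"ay":0,"az":0.05,"jaw":-0.64}
    - {"x":0,"y":0,"z":0,"ax":0,"ay":0,"az":0.03,"jaw":-0.64}
    - {"x":0,"y":0,"z":0,"ax":0,"ay":0,"az":0,"jaw":-0.64}
    - {"x":0,"y":0,"z":0,"ax":0,"ay":0,"az":-0.1,"jaw":-0.5}
    - {"x":0,"y":0,"z":0,"ax":0,"ay":0,"az":-0.02,"jaw":0}
    - {"x":0,"y":0,"z":0,"ax":0,"ay":0,"az":0,"jaw":0}
    - {"x":0,"y":0,"z":0,"ax":0,"ay":0,"az":0,"jaw":0}
    - {"x":0,"y":0,"z":-2,"ax":0,"ay":0,"az":0,"jaw":0}
    - {"x":0,"y":0,"z":-2,"ax":0,"ay":0,"az":0,"jaw":0}
    - {"x":0,"y":0,"z":-3,"ax":0,"ay":0,"az":0,"jaw":0}
    - {"x":0,"y":0,"z":-3,"ax":0,"ay":0,"az":0,"jaw":0}
    - {"x":0,"y":0,"z":-3,"ax":0,"ay":0,"az":0,"jaw":0}

```text
time_s: 20.2
tcp_pos: [0.5694, -0.0051, 0.2357]
ee_rot: [-0.0, 0.96, -0.28, -0.0]
ft_force: [1.1, 0.4, 0.2]
finger_gap: 0.5
finger_force: 0.0
```

```bash
cat >> h.py <<'E'
def hs(p,c):
    "handle height/dir from side view"
    w=pts(p); f=p['frame']
    m=(np.hypot(w[...,0]-c[0],w[...,1]-c[1])<.04)&(f.max(-1)<60)&(w[...,2]<.145)&(w[...,2]>.085)
    P=w[m]*1000; print("handle n",len(P),"z",np.percentile(P[:,2],[0,5,50,95,100]).round(1),np.round(cv2.minAreaRect(P[:,:2].astype(np.float32))[1:][0]),cv2.minAreaRect(P[:,:2].astype(np.float32))[2])
E
python3 -c "
from h import *
p=shot('side'); hs(p,(.5705,-.006))
p=shot('top'); w=pts(p)
for c in((.5705,-.006),(.454,.2165)): print(bar(w,c,.06,.1,.14))
plan((453.8,216.7,225,41)); print(ctrl.get_state()['q'])"
```

```text
handle n 85 z [ 98.3 101.6 116.5 123.4 124.6] [11. 41.] 66.4091796875
None
[454.3 217.1  49.9  13.6  41.2 110.3 122. ]
t 20.3 pos [572.8  -4.8 240.6] psi -32.5 zaxis [ 0.011 -0.    -1.   ] q7 -2.21 F [0.6 0.1 1.4] gap 0.5
   (453.8, 216.7, 225, 41) az -1.284 x 5.55 y -24.53 z 1.56
[ 0.17446728  0.15501218 -0.23712533  1.63790253  0.03800613  1.34232222
 -2.20694639]
```

Emit:
drive_tool:
  commands:
    - {"x":0,"y":0,"z":0,"ax":0,"ay":0,"az":-0.1167,"jaw":0}
    - {"x":0,"y":0,"z":0,"ax":0,"ay":0,"az":-0.1167,"jaw":0}
    - {"x":0,"y":0,"z":0,"ax":0,"ay":0,"az":-0.1167,"jaw":0}
    - {"x":0,"y":0,"z":0,"ax":0,"ay":0,"az":-0.1167,"jaw":0}
    - {"x":0,"y":0,"z":0,"ax":0,"ay":0,"az":-0.1167,"jaw":0}
    - {"x":0,"y":0,"z":0,"ax":0,"ay":0,"az":-0.1167,"jaw":0}
    - {"x":0,"y":0,"z":0,"ax":0,"ay":0,"az":-0.1167,"jaw":0}
    - {"x":0,"y":0,"z":0,"ax":0,"ay":0,"az":-0.1167,"jaw":0}
    - {"x":0,"y":0,"z":0,"ax":0,"ay":0,"az":-0.1167,"jaw":0}
    - {"x":0,"y":0,"z":0,"ax":0,"ay":0,"az":-0.1167,"jaw":0}
    - {"x":0,"y":0,"z":0,"ax":0,"ay":0,"az":-0.1167,"jaw":0}

```text
time_s: 21.22
tcp_pos: [0.5694, -0.005, 0.2338]
ee_rot: [-0.0, 0.936, 0.353, -0.0]
ft_force: [-0.3, 0.4, 0.2]
finger_gap: 0.5
finger_force: 0.0
```

Emit:
drive_tool:
  commands:
    - {"x":0.73,"y":-3.04,"z":0,"ax":0,"ay":0,"az":0,"jaw":0}
    - {"x":0.73,"y":-3.04,"z":0,"ax":0,"ay":0,"az":0,"jaw":0}
    - {"x":0.73,"y":-3.04,"z":0,"ax":0,"ay":0,"az":0,"jaw":0}
    - {"x":0.73,"y":-3.04,"z":0,"ax":0,"ay":0,"az":0,"jaw":0}
    - {"x":0.73,"y":-3.04,"z":0,"ax":0,"ay":0,"az":0,"jaw":0}
    - {"x":0.73,"y":-3.04,"z":0,"ax":0,"ay":0,"az":0,"jaw":0}
    - {"x":0.73,"y":-3.04,"z":0,"ax":0,"ay":0,"az":0,"jaw":0}
    - {"x":0.73,"y":-3.04,"z":0,"ax":0,"ay":0,"az":0,"jaw":0}
    - {"x":0,"y":0,"z":0,"ax":0,"ay":0,"az":0,"jaw":0}
    - {"x":0,"y":0,"z":0,"ax":0,"ay":0,"az":0,"jaw":0}
    - {"x":0,"y":0,"z":0,"ax":0,"ay":0,"az":0,"jaw":0}

```text
time_s: 22.13
tcp_pos: [0.4539, 0.216, 0.234]
ee_rot: [0.0, 0.936, 0.351, -0.0]
ft_force: [1.1, 0.2, 0.2]
finger_gap: 0.501
finger_force: 0.0
```

```bash
python3 -c "
from h import *
plan((454,217,86,41.2))
p=shot('top'); w=pts(p)
print(bar(w,(.454,.217),.06,.1,.13), bar(w,(.5705,-.006),.03,.1,.14))
p=side('f',130,150,200,160,4); hs(p,(.454,.217))"
```

```text
t 22.1 pos [453.9 216.  234. ] psi 41.1 zaxis [ 0.    -0.001 -1.   ] q7 -1.36 F [1.1 0.2 0.2] gap 0.501
   (454, 217, 86, 41.2) az -0.003 x 0.08 y -0.07 z 14.80
None [569.4  -5.5  48.9  14.6 -24.8 121.9 139. ]Traceback (most recent call last):
  File "<string>", line 6, in <module>
    p=side('f',130,150,200,160,4); hs(p,(.454,.217))
                                   ~~^^^^^^^^^^^^^^^
  File "h.py", line 46, in hs
    P=w[m]*1000; print("handle n",len(P),"z",np.percentile(P[:,2],[0,5,50,95,100]).round(1),np.round(cv2.minAreaRect(P[:,:2].astype(np.float32))[1:][0]),cv2.minAreaRect(P[:,:2].astype(np.float32))[2])
                                             ~~~~~~~~~~~~~^^^^^^^^^^^^^^^^^^^^^^^^
    return _quantile_unchecked(
        a, q, axis, out, overwrite_input, method, keepdims, weights)
    return _ureduce(a,
                    func=_quantile_ureduce_func,
    ...<5 lines>...
                    overwrite_input=overwrite_input,
                    method=method)
    r = func(a, **kwargs)
    result = _quantile(arr,
                       quantiles=q,
    ...<2 lines>...
                       out=out,
                       weights=wgt)
    slices_having_nans = np.isnan(arr[-1, ...])
                                  ~~~^^^^^^^^^
IndexError: index -1 is out of bounds for axis 0 with size 0
```

View pics/f.png

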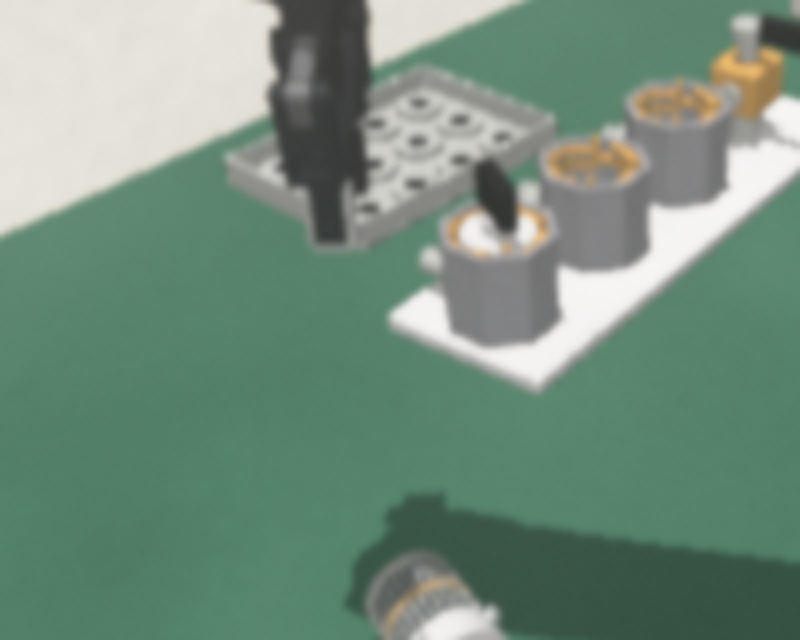

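Filter 1 is home: handle at -25°, about 67° from the start, top about 123.5 mm. The picture also shows filter 2 knocked over, with its bottom at crop (420,590). I'll lift a little, let it settle, and look at the whole view.

Emit:
drive_tool:
  commands:
    - {"x":0,"y":3.0,"z":-1,"ax":0,"ay":0,"az":0,"jaw":0}
    - {"x":0,"y":3.0,"z":-1,"ax":0,"ay":0,"az":0,"jaw":0}
    - {"x":0,"y":3.0,"z":-1,"ax":0,"ay":0,"az":0,"jaw":0}
    - {"x":0,"y":3.0,"z":0,"ax":0,"ay":0,"az":0,"jaw":0}
    - {"x":0,"y":0,"z":0,"ax":0,"ay":0,"az":0,"jaw":0}
    - {"x":0,"y":0,"z":0,"ax":0,"ay":0,"az":0,"jaw":0}
    - {"x":0,"y":0,"z":0,"ax":0,"ay":0,"az":0,"jaw":0}
    - {"x":0,"y":0,"z":0,"ax":0,"ay":0,"az":0,"jaw":0}
    - {"x":0,"y":0,"z":0,"ax":0,"ay":0,"az":0,"jaw":0}
    - {"x":0,"y":0,"z":0,"ax":0,"ay":0,"az":0,"jaw":0}
    - {"x":0,"y":0,"z":0,"ax":0,"ay":0,"az":0,"jaw":0}
    - {"x":0,"y":0,"z":0,"ax":0,"ay":0,"az":0,"jaw":0}

```text
time_s: 23.23
tcp_pos: [0.5322, 0.1267, 0.2644]
ee_rot: [0.0, 0.936, 0.352, 0.0]
ft_force: [-0.5, -1.1, 0.1]
finger_gap: 0.5
finger_force: 0.0
```

```bash
python3 -c "
from h import *
plan()
a=shot('top'); b=shot('side')
for p in(a,b):
  w=pts(p)
  for d in ctrl.find_in('filter1_mid',p):
    q=d['bbox']; print(np.round(q),round(d['confidence'],2),np.round(w[int((q[1]+q[3])/2),int((q[0]+q[2])/2)],3))
k=lambda f:cv2.resize(f,None,fx=3.2,fy=3.2,interpolation=cv2.INTER_CUBIC)
im=np.hstack([k(a['frame'][170:330,140:265]),k(b['frame'][210:370,150:275])]); cv2.imwrite('pics/g.png',im)"
```

```text
t 23.2 pos [532.2 126.7 264.4] psi 41.2 zaxis [ 0. -0. -1.] q7 -1.17 F [-0.5 -1.1  0.1] gap 0.5
```

View pics/g.png

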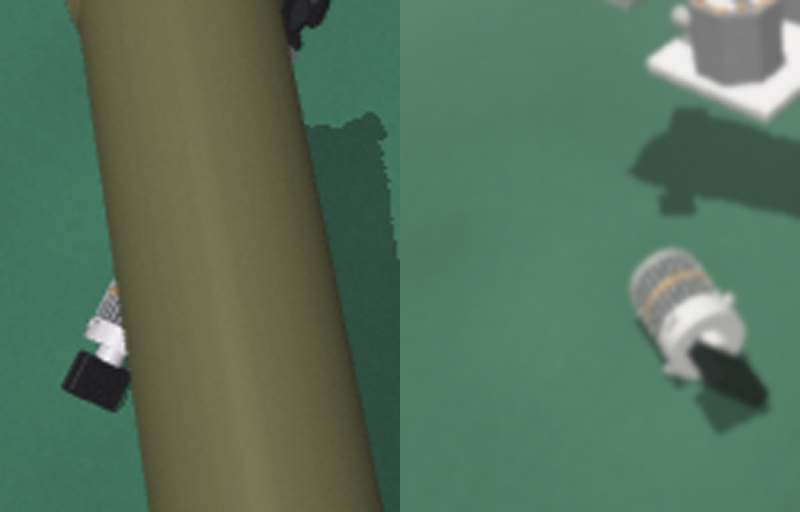

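The filter lies on its side with its handle toward the robot, and the arm hides part of it. I'll move the arm aside and measure it.

Emit:
drive_tool:
  commands:
    - {"x":-2.58,"y":2.35,"z":0,"ax":0,"ay":0,"az":0,"jaw":0}
    - {"x":-2.58,"y":2.35,"z":0,"ax":0,"ay":0,"az":0,"jaw":0}
    - {"x":-2.58,"y":2.35,"z":0,"ax":0,"ay":0,"az":0,"jaw":0}
    - {"x":-2.58,"y":2.35,"z":0,"ax":0,"ay":0,"az":0,"jaw":0}
    - {"x":-2.58,"y":2.35,"z":0,"ax":0,"ay":0,"az":0,"jaw":0}
    - {"x":-2.58,"y":2.35,"z":0,"ax":0,"ay":0,"az":0,"jaw":0}
    - {"x":-2.58,"y":2.35,"z":0,"ax":0,"ay":0,"az":0,"jaw":0}
    - {"x":-2.58,"y":2.35,"z":0,"ax":0,"ay":0,"az":0,"jaw":0}
    - {"x":0,"y":0,"z":0,"ax":0,"ay":0,"az":0,"jaw":0}
    - {"x":0,"y":0,"z":0,"ax":0,"ay":0,"az":0,"jaw":0}

```text
time_s: 24.27
tcp_pos: [0.5, -0.1537, 0.2642]
ee_rot: [0.0, 0.937, 0.349, -0.0]
ft_force: [0.2, 1.6, 0.1]
finger_gap: 0.5
finger_force: 0.0
```

```bash
cat > lie.py <<'E'
from h import *
a=shot('top'); b=shot('side')
Q=[]
for p in(a,b):
    w=pts(p); f=p['frame']
    m=(w[...,2]>.009)&(w[...,2]<.09)&(np.hypot(w[...,0]-.37,w[...,1]-.23)<.14)
    n,l,s,c=cv2.connectedComponentsWithStats(m.astype(np.uint8)); i=1+s[1:,4].argmax(); m=l==i
    print(n,s[i]); P=w[m]*1000; dark=(f.max(-1)<60)[m]
    (x,y),(A,B),t=cv2.minAreaRect(P[:,:2].astype(np.float32)); print("rect",round(x),round(y),round(A),round(B),round(t,1),"zmax",P[:,2].max().round(1))
    D=P[dark]; print("handle n",len(D),D.mean(0).round(1),"min",D.min(0).round(1),"max",D.max(0).round(1),cv2.minAreaRect(D[:,:2].astype(np.float32)))
    L=P[~dark]; print("body",L.mean(0).round(1),L[:,2].max().round(1))
    u,sv,vt=np.linalg.svd(D-D.mean(0),full_matrices=False); print("handle sv",(sv/np.sqrt(len(D))).round(1),"normal",vt[2].round(2))
k=lambda f:cv2.resize(f,None,fx=5,fy=5,interpolation=cv2.INTER_CUBIC)
im=np.hstack([k(a['frame'][220:320,140:220]),k(b['frame'][270:370,210:290])]); cv2.imwrite('pics/lie.png',im)
E
python3 lie.py; python3 -c "
from h import *
plan()"
```

```text
2 [159 251  37  48 823]
rect 366 242 51 112 71.3 zmax 54.5
handle n 236 [328.9 253.7  33.2] min [309.4 232.5  10.5] max [349.  275.2  51.8] ((329.1164245605469, 254.71800231933594), (38.52771759033203, 33.30130386352539), 70.09709167480469)
body [382.4 233.4  41.9] 54.5
handle sv [15.2  9.5  2.7] normal [ 0.22  0.69 -0.69]
2 [ 222  289   44   49 1119]
rect 365 242 52 115 70.3 zmax 51.4
handle n 222 [321.4 260.   34.7] min [307.5 236.2   9. ] max [343.8 276.9  49.9] ((326.1610412597656, 256.7614440917969), (34.12940216064453, 32.28496551513672), 70.54559326171875)
body [374.2 244.1  38.6] 51.4
handle sv [14.5  8.8  3.1] normal [-0.39 -0.62  0.68]
t 24.4 pos [ 500.9 -150.1  264.3] psi 41.2 zaxis [ 0.     0.001 -1.   ] q7 -0.62 F [ 0.5  1.2 -1.3] gap 0.498
```

View pics/lie.png

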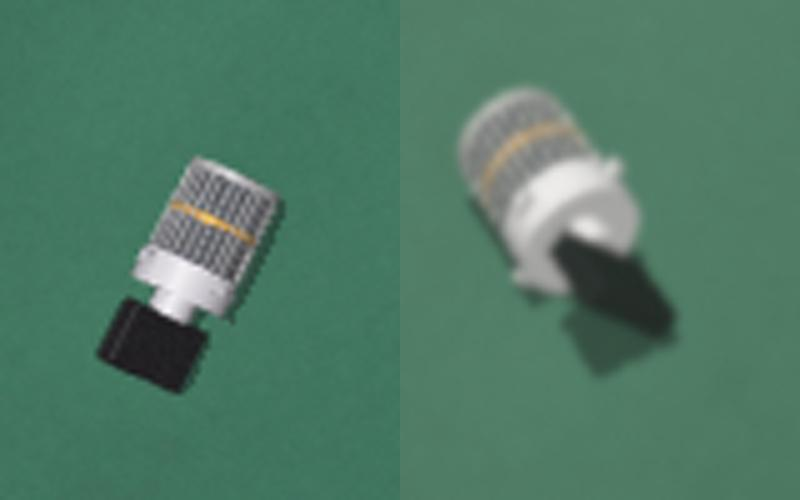

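The crops show the filter lying with its handle end at (313,260) mm, its base at (419,224), and its axis at 161°. The lugs sit at 45°. My plan is to grip the head from above, turn the handle outward, tilt the tool until the filter stands, release, then take it again from the top.

Emit:
drive_tool:
  commands:
    - {"x":0,"y":0,"z":0,"ax":0,"ay":0,"az":-0.1167,"jaw":1}
    - {"x":0,"y":0,"z":0,"ax":0,"ay":0,"az":-0.1167,"jaw":1}
    - {"x":0,"y":0,"z":0,"ax":0,"ay":0,"az":-0.1167,"jaw":1}
    - {"x":0,"y":0,"z":0,"ax":0,"ay":0,"az":-0.1167,"jaw":1}
    - {"x":0,"y":0,"z":0,"ax":0,"ay":0,"az":-0.1167,"jaw":1}
    - {"x":0,"y":0,"z":0,"ax":0,"ay":0,"az":-0.1167,"jaw":1}
    - {"x":0,"y":0,"z":0,"ax":0,"ay":0,"az":-0.1167,"jaw":1}
    - {"x":0,"y":0,"z":0,"ax":0,"ay":0,"az":-0.1167,"jaw":1}
    - {"x":0,"y":0,"z":0,"ax":0,"ay":0,"az":-0.1167,"jaw":1}

```text
time_s: 25.12
tcp_pos: [0.5012, -0.1489, 0.2644]
ee_rot: [0.0, 0.63, 0.776, 0.0]
ft_force: [0.1, 0.4, 0.3]
finger_gap: 0.999
finger_force: 0.0
```

Emit:
drive_tool:
  commands:
    - {"x":0,"y":0,"z":0,"ax":0,"ay":0,"az":-0.1167,"jaw":1}
    - {"x":0,"y":0,"z":0,"ax":0,"ay":0,"az":-0.1167,"jaw":1}
    - {"x":0,"y":0,"z":0,"ax":0,"ay":0,"az":-0.1167,"jaw":1}
    - {"x":0,"y":0,"z":0,"ax":0,"ay":0,"az":-0.1167,"jaw":1}
    - {"x":0,"y":0,"z":0,"ax":0,"ay":0,"az":-0.1167,"jaw":1}
    - {"x":0,"y":0,"z":0,"ax":0,"ay":0,"az":-0.1167,"jaw":1}
    - {"x":0,"y":0,"z":0,"ax":0,"ay":0,"az":-0.1167,"jaw":1}
    - {"x":0,"y":0,"z":0,"ax":0,"ay":0,"az":-0.1167,"jaw":1}
    - {"x":0,"y":0,"z":0,"ax":0,"ay":0,"az":-0.1167,"jaw":1}

```text
time_s: 25.87
tcp_pos: [0.5012, -0.1489, 0.2644]
ee_rot: [0.0, 0.156, 0.988, 0.0]
ft_force: [0.2, -0.7, -0.6]
finger_gap: 1.001
finger_force: 0.0
```

Emit:
drive_tool:
  commands:
    - {"x":2.15,"y":2.76,"z":0,"ax":0,"ay":0,"az":0,"jaw":1}
    - {"x":2.15,"y":2.76,"z":0,"ax":0,"ay":0,"az":0,"jaw":1}
    - {"x":2.15,"y":2.76,"z":0,"ax":0,"ay":0,"az":0,"jaw":1}
    - {"x":2.15,"y":2.76,"z":0,"ax":0,"ay":0,"az":0,"jaw":1}
    - {"x":2.15,"y":2.76,"z":0,"ax":0,"ay":0,"az":0,"jaw":1}
    - {"x":2.15,"y":2.76,"z":0,"ax":0,"ay":0,"az":0,"jaw":1}
    - {"x":2.15,"y":2.76,"z":0,"ax":0,"ay":0,"az":0,"jaw":1}
    - {"x":2.15,"y":2.76,"z":0,"ax":0,"ay":0,"az":0,"jaw":1}
    - {"x":2.15,"y":2.76,"z":0,"ax":0,"ay":0,"az":0,"jaw":1}
    - {"x":2.15,"y":2.76,"z":0,"ax":0,"ay":0,"az":0,"jaw":1}
    - {"x":2.15,"y":2.76,"z":0,"ax":0,"ay":0,"az":0,"jaw":1}
    - {"x":2.15,"y":2.76,"z":0,"ax":0,"ay":0,"az":0,"jaw":1}

```text
time_s: 26.87
tcp_pos: [0.3592, 0.248, 0.2644]
ee_rot: [0.001, 0.159, 0.987, -0.0]
ft_force: [0.1, 0.0, -0.3]
finger_gap: 1.001
finger_force: 0.0
```

Emit:
drive_tool:
  commands:
    - {"x":0,"y":0,"z":2.0,"ax":0,"ay":0,"az":0,"jaw":1}
    - {"x":0,"y":0,"z":2.0,"ax":0,"ay":0,"az":0,"jaw":1}
    - {"x":0,"y":0,"z":2.0,"ax":0,"ay":0,"az":0,"jaw":1}
    - {"x":0,"y":0,"z":2.0,"ax":0,"ay":0,"az":0,"jaw":1}
    - {"x":0,"y":0,"z":2.0,"ax":0,"ay":0,"az":0,"jaw":1}
    - {"x":0,"y":0,"z":0,"ax":0,"ay":0,"az":0,"jaw":1}
    - {"x":0,"y":0,"z":0,"ax":0,"ay":0,"az":0,"jaw":1}

```text
time_s: 27.45
tcp_pos: [0.3598, 0.2457, 0.1639]
ee_rot: [-0.001, 0.159, 0.987, -0.0]
ft_force: [-0.3, 0.5, 1.1]
finger_gap: 1.0
finger_force: 0.0
```

```bash
python3 -c "
from h import *
plan((364,243,7,161)); print(np.round(ctrl.get_state()['q'],2))"; python3 lie.py|grep -v sv
```

```text
t 27.4 pos [359.8 245.7 163.9] psi 161.7 zaxis [-0.002 -0.001 -1.   ] q7 0.66 F [-0.3  0.5  1.1] gap 1.0
   (364, 243, 7, 161) az 0.011 x -0.49 y -0.12 z 15.69
[ 0.14 -0.08 -0.75  2.02 -0.06  1.19  0.66]
5 [171 251  25  25 378]
rect 396 233 49 50 70.0 zmax 52.9lie.py:10: RuntimeWarning: Mean of empty slice.
  D=P[dark]; print("handle n",len(D),D.mean(0).round(1),"min",D.min(0).round(1),"max",D.max(0).round(1),cv2.minAreaRect(D[:,:2].astype(np.float32)))
  ret = um.true_divide(
Traceback (most recent call last):
  File "lie.py", line 10, in <module>
    D=P[dark]; print("handle n",len(D),D.mean(0).round(1),"min",D.min(0).round(1),"max",D.max(0).round(1),cv2.minAreaRect(D[:,:2].astype(np.float32)))
                                                                ~~~~~^^^
ValueError: zero-size array to reduction operation minimum which has no identity
```

Emit:
drive_tool:
  commands:
    - {"x":-0.49,"y":-0.12,"z":1.5,"ax":0,"ay":0,"az":0.011,"jaw":1}
    - {"x":0,"y":0,"z":2.0,"ax":0,"ay":0,"az":0,"jaw":1}
    - {"x":0,"y":0,"z":2.0,"ax":0,"ay":0,"az":0,"jaw":1}
    - {"x":0,"y":0,"z":2.0,"ax":0,"ay":0,"az":0,"jaw":1}
    - {"x":0,"y":0,"z":2.0,"ax":0,"ay":0,"az":0,"jaw":1}
    - {"x":0,"y":0,"z":2.0,"ax":0,"ay":0,"az":0,"jaw":1}
    - {"x":0,"y":0,"z":2.0,"ax":0,"ay":0,"az":0,"jaw":1}
    - {"x":0,"y":0,"z":1.5,"ax":0,"ay":0,"az":0,"jaw":1}
    - {"x":0,"y":0,"z":0.4,"ax":0,"ay":0,"az":0,"jaw":1}
    - {"x":0,"y":0,"z":0,"ax":0,"ay":0,"az":0,"jaw":1}

```text
time_s: 28.38
tcp_pos: [0.3656, 0.2425, 0.0104]
ee_rot: [-0.0, 0.166, 0.986, -0.0]
ft_force: [0.9, 0.3, -0.4]
finger_gap: 0.999
finger_force: 0.0
```

Emit:
drive_tool:
  commands:
    - {"x":0,"y":0,"z":0,"ax":0,"ay":0,"az":0,"jaw":-1}
    - {"x":0,"y":0,"z":0,"ax":0,"ay":0,"az":0,"jaw":-1}
    - {"x":0,"y":0,"z":0,"ax":0,"ay":0,"az":0,"jaw":-1}
    - {"x":0,"y":0,"z":0,"ax":0,"ay":0,"az":0,"jaw":-1}
    - {"x":0,"y":0,"z":0,"ax":0,"ay":0,"az":0,"jaw":-1}
    - {"x":0,"y":0,"z":0,"ax":0,"ay":0,"az":0,"jaw":-1}
  grip_force: 50

```text
time_s: 28.88
tcp_pos: [0.3665, 0.2425, 0.0119]
ee_rot: [0.001, 0.166, 0.986, 0.0]
ft_force: [-1.6, -0.7, 7.6]
finger_gap: 0.577
finger_force: 50.2
```

Emit:
drive_tool:
  commands:
    - {"x":0,"y":0,"z":-1,"ax":0,"ay":0,"az":0,"jaw":-1}
    - {"x":0,"y":0,"z":-2,"ax":0,"ay":0,"az":0,"jaw":-1}
    - {"x":0,"y":0,"z":-3,"ax":0,"ay":0,"az":0,"jaw":-1}
    - {"x":0,"y":0,"z":-3,"ax":0,"ay":0,"az":0,"jaw":-1}
    - {"x":0,"y":0,"z":-3,"ax":0,"ay":0,"az":0,"jaw":-1}
    - {"x":0,"y":0,"z":-3,"ax":0,"ay":0,"az":0,"jaw":-1}
    - {"x":0,"y":0,"z":-3,"ax":0,"ay":0,"az":0,"jaw":-1}
    - {"x":0,"y":0,"z":0,"ax":0,"ay":0,"az":0,"jaw":-1}

```text
time_s: 29.55
tcp_pos: [0.3681, 0.2443, 0.1964]
ee_rot: [0.005, 0.166, 0.986, 0.002]
ft_force: [0.6, 1.3, -2.5]
finger_gap: 0.576
finger_force: 53.1
```

```bash
python3 -c "
from h import *
plan((560,250,190,24))"
```

```text
t 29.6 pos [368.1 244.3 196.4] psi 160.9 zaxis [ 0.01   0.003 -1.   ] q7 0.68 F [ 0.6  1.3 -2.5] gap 0.576
   (560, 250, 190, 24) az 2.389 x 17.76 y 7.29 z 0.64
```

Emit:
drive_tool:
  commands:
    - {"x":0,"y":0,"z":0,"ax":0,"ay":0,"az":0.1195,"jaw":-1}
    - {"x":0,"y":0,"z":0,"ax":0,"ay":0,"az":0.1195,"jaw":-1}
    - {"x":0,"y":0,"z":0,"ax":0,"ay":0,"az":0.1195,"jaw":-1}
    - {"x":0,"y":0,"z":0,"ax":0,"ay":0,"az":0.1195,"jaw":-1}
    - {"x":0,"y":0,"z":0,"ax":0,"ay":0,"az":0.1195,"jaw":-1}
    - {"x":0,"y":0,"z":0,"ax":0,"ay":0,"az":0.1195,"jaw":-1}
    - {"x":0,"y":0,"z":0,"ax":0,"ay":0,"az":0.1195,"jaw":-1}
    - {"x":0,"y":0,"z":0,"ax":0,"ay":0,"az":0.1195,"jaw":-1}
    - {"x":0,"y":0,"z":0,"ax":0,"ay":0,"az":0.1195,"jaw":-1}
    - {"x":0,"y":0,"z":0,"ax":0,"ay":0,"az":0.1195,"jaw":-1}

```text
time_s: 30.38
tcp_pos: [0.3645, 0.242, 0.1895]
ee_rot: [-0.0, 0.694, 0.72, -0.001]
ft_force: [-1.4, 0.5, -4.3]
finger_gap: 0.574
finger_force: 53.0
```

Emit:
drive_tool:
  commands:
    - {"x":0,"y":0,"z":0,"ax":0,"ay":0,"az":0.1195,"jaw":-1}
    - {"x":0,"y":0,"z":0,"ax":0,"ay":0,"az":0.1195,"jaw":-1}
    - {"x":0,"y":0,"z":0,"ax":0,"ay":0,"az":0.1195,"jaw":-1}
    - {"x":0,"y":0,"z":0,"ax":0,"ay":0,"az":0.1195,"jaw":-1}
    - {"x":0,"y":0,"z":0,"ax":0,"ay":0,"az":0.1195,"jaw":-1}
    - {"x":0,"y":0,"z":0,"ax":0,"ay":0,"az":0.1195,"jaw":-1}
    - {"x":0,"y":0,"z":0,"ax":0,"ay":0,"az":0.1195,"jaw":-1}
    - {"x":0,"y":0,"z":0,"ax":0,"ay":0,"az":0.1195,"jaw":-1}
    - {"x":0,"y":0,"z":0,"ax":0,"ay":0,"az":0.1195,"jaw":-1}
    - {"x":0,"y":0,"z":0,"ax":0,"ay":0,"az":0.1195,"jaw":-1}

```text
time_s: 31.22
tcp_pos: [0.3646, 0.242, 0.1896]
ee_rot: [0.0, 0.979, 0.205, -0.001]
ft_force: [0.3, 0.6, -4.0]
finger_gap: 0.57
finger_force: 53.0
```

Emit:
drive_tool:
  commands:
    - {"x":2.96,"y":1.22,"z":0,"ax":0,"ay":0,"az":0,"jaw":-1}
    - {"x":2.96,"y":1.22,"z":0,"ax":0,"ay":0,"az":0,"jaw":-1}
    - {"x":2.96,"y":1.22,"z":0,"ax":0,"ay":0,"az":0,"jaw":-1}
    - {"x":2.96,"y":1.22,"z":0,"ax":0,"ay":0,"az":0,"jaw":-1}
    - {"x":2.96,"y":1.22,"z":0,"ax":0,"ay":0,"az":0,"jaw":-1}
    - {"x":2.96,"y":1.22,"z":0,"ax":0,"ay":0,"az":0,"jaw":-1}
    - {"x":0,"y":0,"z":0,"ax":0,"ay":0,"az":0,"jaw":-1}

```text
time_s: 31.8
tcp_pos: [0.563, 0.2446, 0.1876]
ee_rot: [-0.001, 0.979, 0.204, -0.0]
ft_force: [-0.6, -1.2, -5.0]
finger_gap: 0.574
finger_force: 53.2
```

Emit:
drive_tool:
  commands:
    - {"x":0,"y":0,"z":0,"ax":0,"ay":0.12,"az":0,"jaw":-1}
    - {"x":0,"y":0,"z":0,"ax":0,"ay":0.12,"az":0,"jaw":-1}
    - {"x":0,"y":0,"z":0,"ax":0,"ay":0.12,"az":0,"jaw":-1}
    - {"x":0,"y":0,"z":0,"ax":0,"ay":0.12,"az":0,"jaw":-1}
    - {"x":0,"y":0,"z":0,"ax":0,"ay":0.12,"az":0,"jaw":-1}
    - {"x":0,"y":0,"z":0,"ax":0,"ay":0.12,"az":0,"jaw":-1}

```text
time_s: 32.3
tcp_pos: [0.5569, 0.2446, 0.1902]
ee_rot: [-0.071, 0.915, 0.193, 0.347]
ft_force: [-1.6, 5.0, -4.8]
finger_gap: 0.578
finger_force: 53.3
```

```bash
python3 -c "
from h import *
plan(); print(np.round(ctrl.get_state()['q'],2))"
```

```text
t 32.3 pos [556.9 244.6 190.2] psi 23.9 zaxis [ 0.609  0.263 -0.749] q7 -1.26 F [-1.6  5.  -4.8] gap 0.578
[ 0.47 -0.21 -0.86  2.23 -0.41  0.35 -1.26]
```

At 41° outward tilt the wrist is close to its limits. I'll lay the filter down here with its handle outward, re-grip with the tool leaning about 35° the other way, and then tilt it up.

Emit:
drive_tool:
  commands:
    - {"x":0,"y":0,"z":0,"ax":0,"ay":-0.12,"az":0,"jaw":-1}
    - {"x":0,"y":0,"z":0,"ax":0,"ay":-0.12,"az":0,"jaw":-1}
    - {"x":0,"y":0,"z":0,"ax":0,"ay":-0.12,"az":0,"jaw":-1}
    - {"x":0,"y":0,"z":0,"ax":0,"ay":-0.12,"az":0,"jaw":-1}
    - {"x":0,"y":0,"z":0,"ax":0,"ay":-0.12,"az":0,"jaw":-1}
    - {"x":0,"y":0,"z":0,"ax":0,"ay":-0.12,"az":0,"jaw":-1}
    - {"x":0,"y":0,"z":0,"ax":0,"ay":0,"az":0,"jaw":-1}
    - {"x":0,"y":0,"z":0,"ax":0,"ay":0,"az":0,"jaw":-1}

```text
time_s: 32.97
tcp_pos: [0.5559, 0.25, 0.1866]
ee_rot: [-0.005, 0.978, 0.209, 0.005]
ft_force: [0.1, 0.3, -3.4]
finger_gap: 0.575
finger_force: 53.2
```

Emit:
drive_tool:
  commands:
    - {"x":0,"y":0,"z":3,"ax":0,"ay":0,"az":0,"jaw":-1}
    - {"x":0,"y":0,"z":3,"ax":0,"ay":0,"az":0,"jaw":-1}
    - {"x":0,"y":0,"z":3,"ax":0,"ay":0,"az":0,"jaw":-1}
    - {"x":0,"y":0,"z":3,"ax":0,"ay":0,"az":0,"jaw":-1}
    - {"x":0,"y":0,"z":2,"ax":0,"ay":0,"az":0,"jaw":-1}
    - {"x":0,"y":0,"z":1,"ax":0,"ay":0,"az":0,"jaw":-1}
    - {"x":0,"y":0,"z":0,"ax":0,"ay":0,"az":0,"jaw":-1}
    - {"x":0,"y":0,"z":0,"ax":0,"ay":0,"az":0,"jaw":-1}

```text
time_s: 33.63
tcp_pos: [0.5586, 0.2494, 0.041]
ee_rot: [-0.002, 0.978, 0.209, 0.009]
ft_force: [0.9, 0.7, -3.3]
finger_gap: 0.577
finger_force: 53.2
```

```bash
python3 -c "
from h import *
plan((560,245,14,24))"
```

```text
t 33.6 pos [558.6 249.4  41. ] psi 24.1 zaxis [ 0.017  0.008 -1.   ] q7 -2.0 F [ 0.9  0.7 -3.3] gap 0.577
   (560, 245, 14, 24) az 0.001 x -0.06 y 0.46 z 2.70
```

Emit:
drive_tool:
  commands:
    - {"x":0,"y":0,"z":1,"ax":0,"ay":0,"az":0,"jaw":-1}
    - {"x":0,"y":0,"z":1,"ax":0,"ay":0,"az":0,"jaw":-1}
    - {"x":0,"y":0,"z":0.7,"ax":0,"ay":0,"az":0,"jaw":-1}
    - {"x":0,"y":0,"z":0,"ax":0,"ay":0,"az":0,"jaw":-1}
    - {"x":0,"y":0,"z":0,"ax":0,"ay":0,"az":0,"jaw":1}
    - {"x":0,"y":0,"z":0,"ax":0,"ay":0,"az":0,"jaw":1}
    - {"x":0,"y":0,"z":0,"ax":0,"ay":0,"az":0,"jaw":1}
    - {"x":0,"y":0,"z":0,"ax":0,"ay":0,"az":0,"jaw":1}
    - {"x":0,"y":0,"z":0,"ax":0,"ay":0,"az":0,"jaw":1}

```text
time_s: 34.38
tcp_pos: [0.559, 0.2502, 0.0126]
ee_rot: [-0.003, 0.978, 0.209, 0.008]
ft_force: [-0.1, 0.9, 0.6]
finger_gap: 1.0
finger_force: 0.0
```

Emit:
drive_tool:
  commands:
    - {"x":0,"y":0,"z":-2,"ax":0,"ay":0,"az":0,"jaw":1}
    - {"x":0,"y":0,"z":-2,"ax":0,"ay":0,"az":0,"jaw":1}
    - {"x":0,"y":0,"z":-3,"ax":0,"ay":0,"az":0,"jaw":1}
    - {"x":0,"y":0,"z":-3,"ax":0,"ay":0,"az":0,"jaw":1}
    - {"x":0,"y":0,"z":-3,"ax":0,"ay":0,"az":0,"jaw":1}
    - {"x":0,"y":0,"z":-3,"ax":0,"ay":0,"az":0,"jaw":1}
    - {"x":0,"y":0,"z":0,"ax":0,"ay":-0.12,"az":0,"jaw":1}
    - {"x":0,"y":0,"z":0,"ax":0,"ay":-0.12,"az":0,"jaw":1}
    - {"x":0,"y":0,"z":0,"ax":0,"ay":-0.12,"az":0,"jaw":1}
    - {"x":0,"y":0,"z":0,"ax":0,"ay":-0.12,"az":0,"jaw":1}
    - {"x":0,"y":0,"z":0,"ax":0,"ay":-0.12,"az":0,"jaw":1}
    - {"x":0,"y":0,"z":0,"ax":0,"ay":0,"az":0,"jaw":1}

```text
time_s: 35.38
tcp_pos: [0.557, 0.2493, 0.1639]
ee_rot: [0.059, 0.935, 0.2, -0.288]
ft_force: [0.1, -0.9, -4.1]
finger_gap: 1.001
finger_force: 0.0
```

```bash
sed -i 's/w\[...,0\]-.37,w\[...,1\]-.23)<.14/w[...,0]-.56,w[...,1]-.245)<.1/; /handle sv/d; s/^    D=P/    if dark.sum()<5: continue\n    D=P/' lie.py; python3 lie.py; python3 -c "
from h import *
plan(); print(np.round(ctrl.get_state()['q'],2))"
```

```text
2 [174 178  27  46 734]
rect 560 249 113 50 23.9 zmax 54.5
handle n 205 [580.8 257.3  33.5] min [501.2 207.8   9.6] max [616.6 287.1  51.3] ((559.9774169921875, 248.9422607421875), (112.69071960449219, 40.549415588378906), 24.747577667236328)
body [542.1 238.4  42.6] 54.5
2 [ 157  260   52   30 1067]
rect 558 250 114 50 26.5 zmax 51.5
handle n 230 [593.  268.6  31. ] min [573.2 246.9  12.3] max [611.  288.   49.7] ((592.4842529296875, 266.7225341796875), (31.365631103515625, 35.86404800415039), 24.739154815673828)
body [535.8 248.8  34.9] 51.5
t 35.5 pos [556.4 249.5 169.6] psi 24.3 zaxis [-0.506 -0.223 -0.833] q7 -1.93 F [0.2 1.3 0.7] gap 1.002
[-0.01  0.89 -0.87  1.07  0.44  1.99 -1.93]
```

View pics/lie.png

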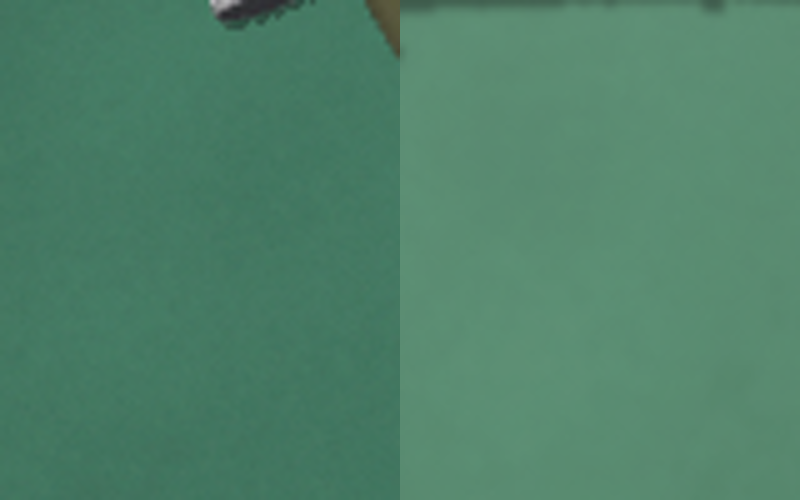

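The filter lies at (559,250) mm with its handle outward, and the tool is tilted 33.5° inward. (That crop missed the filter; the numbers above locate it.) Descending to grip.

Emit:
drive_tool:
  commands:
    - {"x":1.045,"y":0,"z":1.69,"ax":0,"ay":0,"az":0,"jaw":1}
    - {"x":1.045,"y":0,"z":1.69,"ax":0,"ay":0,"az":0,"jaw":1}
    - {"x":1.045,"y":0,"z":1.69,"ax":0,"ay":0,"az":0,"jaw":1}
    - {"x":1.045,"y":0,"z":1.69,"ax":0,"ay":0,"az":0,"jaw":1}
    - {"x":1.045,"y":0,"z":1.69,"ax":0,"ay":0,"az":0,"jaw":1}
    - {"x":0,"y":0,"z":0,"ax":0,"ay":0,"az":0,"jaw":1}
    - {"x":0,"y":0,"z":0,"ax":0,"ay":0,"az":0,"jaw":1}

```text
time_s: 36.07
tcp_pos: [0.5537, 0.247, 0.0752]
ee_rot: [0.059, 0.937, 0.2, -0.28]
ft_force: [0.2, 0.6, 0.4]
finger_gap: 1.003
finger_force: 0.0
```

```bash
cat >> h.py <<'E'
def rel(P):
    s=ctrl.get_state(); q=s["ee_rot"]; M=R.from_quat([q[1],q[2],q[3],q[0]]).as_matrix(); e=np.array(P)-np.array(s["tcp_pos"])*1000
    print("shift cm",(M.T@e/10).round(2))
E
python3 -c "
from h import *
plan(); rel((552,247,10)); print(np.round(ctrl.get_state()['q'],2))"
```

```text
t 36.1 pos [553.7 247.   75.2] psi 24.1 zaxis [-0.502 -0.223 -0.836] q7 -1.94 F [0.2 0.6 0.4] gap 1.003
shift cm [ 3.45 -0.07  5.53]
[ 0.    0.95 -0.84  1.16  0.48  1.84 -1.94]
```

Emit:
drive_tool:
  commands:
    - {"x":1.0,"y":0,"z":1.6,"ax":0,"ay":0,"az":0,"jaw":1}
    - {"x":1.0,"y":-0.07,"z":1.6,"ax":0,"ay":0,"az":0,"jaw":1}
    - {"x":1.0,"y":0,"z":1.6,"ax":0,"ay":0,"az":0,"jaw":1}
    - {"x":0.4,"y":0,"z":0.6,"ax":0,"ay":0,"az":0,"jaw":1}
    - {"x":0,"y":0,"z":0,"ax":0,"ay":0,"az":0,"jaw":1}
    - {"x":0,"y":0,"z":0,"ax":0,"ay":0,"az":0,"jaw":-1}
    - {"x":0,"y":0,"z":0,"ax":0,"ay":0,"az":0,"jaw":-1}
    - {"x":0,"y":0,"z":0,"ax":0,"ay":0,"az":0,"jaw":-1}
    - {"x":0,"y":0,"z":0,"ax":0,"ay":0,"az":0,"jaw":-1}
    - {"x":0,"y":0,"z":0,"ax":0,"ay":0,"az":0,"jaw":-1}
    - {"x":0,"y":0,"z":0,"ax":0,"ay":0,"az":0,"jaw":-1}
  grip_force: 50

```text
time_s: 36.98
tcp_pos: [0.553, 0.2484, 0.0108]
ee_rot: [0.059, 0.937, 0.2, -0.281]
ft_force: [1.8, 0.5, 5.5]
finger_gap: 0.576
finger_force: 51.6
```

Emit:
drive_tool:
  commands:
    - {"x":-1.0,"y":0,"z":-1.5,"ax":0,"ay":0,"az":0,"jaw":-1}
    - {"x":-1.0,"y":0,"z":-1.5,"ax":0,"ay":0,"az":0,"jaw":-1}
    - {"x":-1.0,"y":0,"z":-1.5,"ax":0,"ay":0,"az":0,"jaw":-1}
    - {"x":-1.0,"y":0,"z":-1.5,"ax":0,"ay":0,"az":0,"jaw":-1}
    - {"x":-1.0,"y":0,"z":-1.5,"ax":0,"ay":0,"az":0,"jaw":-1}
    - {"x":0,"y":0,"z":0,"ax":0,"ay":0.12,"az":0,"jaw":-1}
    - {"x":0,"y":0,"z":0,"ax":0,"ay":0.12,"az":0,"jaw":-1}
    - {"x":0,"y":0,"z":0,"ax":0,"ay":0.12,"az":0,"jaw":-1}
    - {"x":0,"y":0,"z":0,"ax":0,"ay":0.12,"az":0,"jaw":-1}
    - {"x":0,"y":0,"z":0,"ax":0,"ay":0.12,"az":0,"jaw":-1}
    - {"x":0,"y":0,"z":0,"ax":0,"ay":0,"az":0,"jaw":-1}

```text
time_s: 37.9
tcp_pos: [0.5449, 0.2447, 0.0984]
ee_rot: [0.001, 0.978, 0.21, 0.006]
ft_force: [-2.4, 0.8, -4.9]
finger_gap: 0.579
finger_force: 53.0
```

```bash
python3 -c "
from h import *
plan(); print(np.round(ctrl.get_state()['q'],2))"
```

```text
t 37.9 pos [544.9 244.7  98.4] psi 24.3 zaxis [ 0.013  0.001 -1.   ] q7 -1.97 F [-2.4  0.8 -4.9] gap 0.579
[ 0.35  0.51 -1.04  1.73  0.48  1.17 -1.97]
```

Emit:
drive_tool:
  commands:
    - {"x":0,"y":0,"z":0,"ax":0,"ay":0.12,"az":0,"jaw":-1}
    - {"x":0,"y":0,"z":0,"ax":0,"ay":0.12,"az":0,"jaw":-1}
    - {"x":0,"y":0,"z":0,"ax":0,"ay":0.12,"az":0,"jaw":-1}
    - {"x":0,"y":0,"z":0,"ax":0,"ay":0.12,"az":0,"jaw":-1}
    - {"x":0,"y":0,"z":0,"ax":0,"ay":0.12,"az":0,"jaw":-1}
    - {"x":0,"y":0,"z":0,"ax":0,"ay":0.12,"az":0,"jaw":-1}
    - {"x":0,"y":0,"z":0,"ax":0,"ay":0.12,"az":0,"jaw":-1}
    - {"x":0,"y":0,"z":0,"ax":0,"ay":0,"az":0,"jaw":-1}

```text
time_s: 38.57
tcp_pos: [0.5498, 0.2384, 0.0944]
ee_rot: [-0.062, 0.916, 0.197, 0.343]
ft_force: [0.4, 0.5, -3.5]
finger_gap: 0.579
finger_force: 53.3
```

```bash
python3 -c "
from h import *
plan(); print(np.round(ctrl.get_state()['q'],2))"
```

```text
t 38.6 pos [549.8 238.4  94.4] psi 24.8 zaxis [ 0.605  0.249 -0.757] q7 -2.13 F [ 0.4  0.5 -3.5] gap 0.579
[ 0.62  0.01 -1.09  2.32  0.53  0.12 -2.13]
```

Emit:
drive_tool:
  commands:
    - {"x":1.5,"y":0,"z":1.3,"ax":0,"ay":0,"az":0,"jaw":-1}
    - {"x":1.5,"y":0,"z":1.3,"ax":0,"ay":0,"az":0,"jaw":-1}
    - {"x":1.5,"y":0,"z":1.3,"ax":0,"ay":0,"az":0,"jaw":-1}
    - {"x":1.5,"y":0,"z":1.3,"ax":0,"ay":0,"az":0,"jaw":-1}
    - {"x":1.5,"y":0,"z":1.3,"ax":0,"ay":0,"az":0,"jaw":-1}
    - {"x":0,"y":0,"z":0,"ax":0,"ay":0.1,"az":0,"jaw":-1}
    - {"x":0,"y":0,"z":0,"ax":0,"ay":0.08,"az":0,"jaw":-1}
    - {"x":0,"y":0,"z":0,"ax":0,"ay":0,"az":0,"jaw":-1}

```text
time_s: 39.23
tcp_pos: [0.6353, 0.2788, 0.0964]
ee_rot: [-0.063, 0.909, 0.2, 0.359]
ft_force: [-0.3, -0.9, -4.2]
finger_gap: 0.579
finger_force: 53.4
```

```bash
python3 -c "
from h import *
plan(); print(np.round(ctrl.get_state()['q'],2))"
```

```text
t 39.2 pos [635.3 278.8  96.4] psi 25.7 zaxis [ 0.627  0.259 -0.735] q7 -2.64 F [-0.3 -0.9 -4.2] gap 0.579
[ 0.01  0.2  -0.52  2.15  1.1   0.16 -2.64]
```

Emit:
drive_tool:
  commands:
    - {"x":-0.75,"y":0,"z":0.82,"ax":0,"ay":0,"az":0,"jaw":-1}
    - {"x":-0.75,"y":0,"z":0.82,"ax":0,"ay":0,"az":0,"jaw":-1}
    - {"x":-0.75,"y":0,"z":0.82,"ax":0,"ay":0,"az":0,"jaw":-1}
    - {"x":-0.6,"y":0,"z":0.65,"ax":0,"ay":0,"az":0,"jaw":-1}
    - {"x":0,"y":0,"z":0,"ax":0,"ay":0,"az":0,"jaw":-1}
    - {"x":0,"y":0,"z":0,"ax":0,"ay":0,"az":0,"jaw":-1}

```text
time_s: 39.73
tcp_pos: [0.6366, 0.2774, 0.0685]
ee_rot: [-0.063, 0.913, 0.201, 0.35]
ft_force: [-1.0, 0.2, -3.0]
finger_gap: 0.579
finger_force: 53.4
```

```bash
python3 -c "
from h import *
plan(); print(np.round(ctrl.get_state()['q'],2))
p=shot('side'); w=pts(p)
u,v=[int(i) for i in proj(p,np.array(ctrl.get_state()['tcp_pos']))]; print(u,v)
cv2.imwrite('pics/s1.png',cv2.resize(p['frame'][max(v-70,0):v+50,u-70:u+60],None,fx=5,fy=5,interpolation=cv2.INTER_CUBIC))"
```

```text
t 39.7 pos [636.6 277.4  68.5] psi 25.6 zaxis [ 0.613  0.257 -0.747] q7 -2.69 F [-1.   0.2 -3. ] gap 0.579
[-0.3   0.22 -0.18  2.16  1.12  0.1  -2.69]
147 251
```

View pics/s1.png

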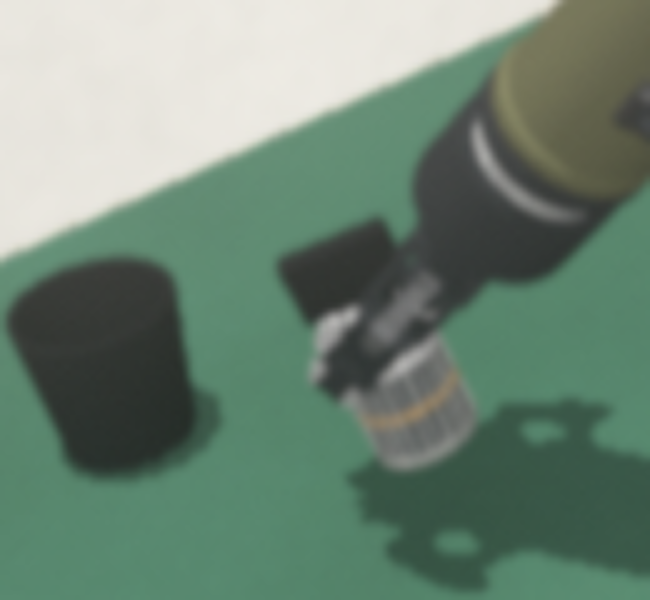

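The arm ran into the q7 and q6 limits at 14° from upright. I'll back off, turn the handle sideways so q5 can do the tilting, and stand the filter up there.

Emit:
drive_tool:
  commands:
    - {"x":0.13,"y":0,"z":-1.5,"ax":0,"ay":0,"az":0,"jaw":-1}
    - {"x":0.13,"y":0,"z":-2.1,"ax":0,"ay":0,"az":0,"jaw":-1}
    - {"x":0.13,"y":0,"z":-2.1,"ax":0,"ay":0,"az":0,"jaw":-1}
    - {"x":0.13,"y":0,"z":-2.1,"ax":0,"ay":0,"az":0,"jaw":-1}
    - {"x":0.13,"y":0,"z":-2.1,"ax":0,"ay":0,"az":0,"jaw":-1}
    - {"x":0.13,"y":0,"z":-2.1,"ax":0,"ay":0,"az":0,"jaw":-1}
    - {"x":0,"y":0,"z":0,"ax":0,"ay":-0.1,"az":0,"jaw":-1}
    - {"x":0,"y":0,"z":0,"ax":0,"ay":-0.1,"az":0,"jaw":-1}
    - {"x":0,"y":0,"z":0,"ax":0,"ay":-0.1,"az":0,"jaw":-1}
    - {"x":0,"y":0,"z":0,"ax":0,"ay":-0.1,"az":0,"jaw":-1}

```text
time_s: 40.62
tcp_pos: [0.5759, 0.2491, 0.1567]
ee_rot: [-0.02, 0.965, 0.208, 0.161]
ft_force: [0.3, 1.2, -4.3]
finger_gap: 0.58
finger_force: 53.4
```

```bash
python3 -c "
from h import *
plan(); print(np.round(ctrl.get_state()['q'],2))"
```

```text
t 40.6 pos [575.9 249.1 156.7] psi 24.6 zaxis [ 0.302  0.106 -0.948] q7 -1.75 F [ 0.3  1.2 -4.3] gap 0.58
[ 0.14  0.15 -0.66  1.89  0.19  0.83 -1.75]
```

Emit:
drive_tool:
  commands:
    - {"x":0,"y":0,"z":0,"ax":0,"ay":-0.108,"az":0,"jaw":-1}
    - {"x":0,"y":0,"z":0,"ax":0,"ay":-0.108,"az":0,"jaw":-1}
    - {"x":0,"y":0,"z":0,"ax":0,"ay":-0.108,"az":0,"jaw":-1}
    - {"x":0,"y":0,"z":0,"ax":0,"ay":0,"az":0,"jaw":-1}

```text
time_s: 40.95
tcp_pos: [0.5787, 0.2504, 0.1528]
ee_rot: [0.01, 0.978, 0.208, 0.002]
ft_force: [1.2, -0.9, -5.6]
finger_gap: 0.582
finger_force: 53.4
```

Emit:
drive_tool:
  commands:
    - {"x":0,"y":0,"z":0,"ax":0,"ay":0,"az":-0.12,"jaw":-1}
    - {"x":0,"y":0,"z":0,"ax":0,"ay":0,"az":-0.12,"jaw":-1}
    - {"x":0,"y":0,"z":0,"ax":0,"ay":0,"az":-0.12,"jaw":-1}
    - {"x":0,"y":0,"z":0,"ax":0,"ay":0,"az":-0.12,"jaw":-1}
    - {"x":0,"y":0,"z":0,"ax":0,"ay":0,"az":-0.12,"jaw":-1}
    - {"x":0,"y":0,"z":0,"ax":0,"ay":0,"az":-0.12,"jaw":-1}
    - {"x":0,"y":0,"z":0,"ax":0,"ay":0,"az":-0.12,"jaw":-1}
    - {"x":0,"y":0,"z":0,"ax":0,"ay":0,"az":-0.12,"jaw":-1}
    - {"x":0,"y":0,"z":0,"ax":0,"ay":0,"az":-0.12,"jaw":-1}
    - {"x":0,"y":0,"z":0,"ax":0,"ay":0,"az":-0.12,"jaw":-1}
    - {"x":0,"y":0,"z":0,"ax":0,"ay":0,"az":-0.12,"jaw":-1}
    - {"x":0,"y":0,"z":0,"ax":0,"ay":0,"az":-0.12,"jaw":-1}

```text
time_s: 41.95
tcp_pos: [0.5755, 0.2495, 0.1554]
ee_rot: [0.013, 0.595, 0.804, -0.004]
ft_force: [-0.0, -0.5, -3.6]
finger_gap: 0.58
finger_force: 53.3
```

Emit:
drive_tool:
  commands:
    - {"x":0,"y":0,"z":0,"ax":0,"ay":0.1,"az":0,"jaw":-1}
    - {"x":0,"y":0,"z":0,"ax":0,"ay":0.1,"az":0,"jaw":-1}
    - {"x":0,"y":0,"z":0,"ax":0,"ay":0.1,"az":0,"jaw":-1}
    - {"x":0,"y":0,"z":0,"ax":0,"ay":0.1,"az":0,"jaw":-1}
    - {"x":0,"y":0,"z":0,"ax":0,"ay":0.1,"az":0,"jaw":-1}

```text
time_s: 42.37
tcp_pos: [0.5766, 0.2486, 0.1563]
ee_rot: [-0.185, 0.58, 0.78, 0.146]
ft_force: [0.3, 0.0, -4.2]
finger_gap: 0.576
finger_force: 53.4
```

```bash
python3 -c "
from h import *
plan(); print(np.round(ctrl.get_state()['q'],2))"
```

```text
t 42.4 pos [576.6 248.6 156.3] psi 106.9 zaxis [-0.12   0.442 -0.889] q7 -0.07 F [ 0.3  0.  -4.2] gap 0.576
[ 0.59  0.57 -1.04  1.62  0.01  1.16 -0.07]
```

Emit:
drive_tool:
  commands:
    - {"x":0,"y":0,"z":0,"ax":0,"ay":0.1,"az":0,"jaw":-1}
    - {"x":0,"y":0,"z":0,"ax":0,"ay":0.1,"az":0,"jaw":-1}
    - {"x":0,"y":0,"z":0,"ax":0,"ay":0.1,"az":0,"jaw":-1}
    - {"x":0,"y":0,"z":0,"ax":0,"ay":0.1,"az":0,"jaw":-1}
    - {"x":0,"y":0,"z":0,"ax":0,"ay":0.1,"az":0,"jaw":-1}
    - {"x":0,"y":0,"z":0,"ax":0,"ay":0,"az":0,"jaw":-1}
    - {"x":0,"y":0,"z":0,"ax":0,"ay":0,"az":0,"jaw":-1}

```text
time_s: 42.95
tcp_pos: [0.5766, 0.2471, 0.1531]
ee_rot: [-0.372, 0.529, 0.709, 0.282]
ft_force: [0.4, 0.3, -2.8]
finger_gap: 0.581
finger_force: 53.6
```

```bash
cat >> h.py <<'E'
def tilt():
    s=ctrl.get_state(); q=s["ee_rot"]; M=R.from_quat([q[1],q[2],q[3],q[0]]).as_matrix()
    print("M",M.round(3).tolist()); th=np.radians(33.5); a=M@np.array([np.cos(th),0,-np.sin(th)]); print("filter axis",a.round(3))
    print("world down in tool cm/cm",(M.T@[0,0,-1]).round(3))
    g=np.array(s["tcp_pos"])*1000-19*M[:,2]; print("grasp",g.round(1),np.round(s["q"],2))
E
python3 -c "
from h import *
plan(); tilt()"
```

```text
t 43.0 pos [576.6 247.1 153.1] psi 106.8 zaxis [-0.23   0.793 -0.564] q7 0.2 F [ 0.4  0.3 -2.8] gap 0.581
M [[-0.163, 0.959, -0.23], [0.54, 0.282, 0.793], [0.826, 0.005, -0.564]]
filter axis [-0.009  0.012  1.   ]
world down in tool cm/cm [-0.826 -0.005  0.564]
grasp [581.  232.  163.8] [ 0.79  0.88 -1.13  1.61 -0.21  1.18  0.2 ]
```

Emit:
drive_tool:
  commands:
    - {"x":-0.93,"y":0.235,"z":1.6,"ax":0,"ay":0,"az":0,"jaw":-1}
    - {"x":-0.93,"y":0.235,"z":1.6,"ax":0,"ay":0,"az":0,"jaw":-1}
    - {"x":-0.93,"y":0.235,"z":1.6,"ax":0,"ay":0,"az":0,"jaw":-1}
    - {"x":-0.93,"y":0.235,"z":1.6,"ax":0,"ay":0,"az":0,"jaw":-1}
    - {"x":-0.93,"y":0.235,"z":1.6,"ax":0,"ay":0,"az":0,"jaw":-1}
    - {"x":-0.6,"y":0.235,"z":1.4,"ax":0,"ay":0,"az":0,"jaw":-1}
    - {"x":0,"y":0,"z":0,"ax":0,"ay":0,"az":0,"jaw":-1}
    - {"x":0,"y":0,"z":0,"ax":0,"ay":0,"az":0,"jaw":-1}

```text
time_s: 43.62
tcp_pos: [0.5751, 0.3016, 0.0595]
ee_rot: [-0.373, 0.526, 0.711, 0.281]
ft_force: [0.2, 0.1, -2.8]
finger_gap: 0.579
finger_force: 53.4
```

```bash
python3 -c "
from h import *
plan(); tilt()"
```

```text
t 43.6 pos [575.1 301.6  59.5] psi 107.4 zaxis [-0.235  0.792 -0.563] q7 0.24 F [ 0.2  0.1 -2.8] gap 0.579
M [[-0.169, 0.957, -0.235], [0.537, 0.289, 0.792], [0.826, 0.007, -0.563]]
filter axis [-0.011  0.011  1.   ]
world down in tool cm/cm [-0.826 -0.007  0.563]
grasp [579.5 286.6  70.1] [ 0.67  1.   -1.05  1.64 -0.17  1.02  0.24]
```

Emit:
drive_tool:
  commands:
    - {"x":-0.3,"y":0,"z":0.2,"ax":0,"ay":0,"az":0,"jaw":-1}
    - {"x":-0.3,"y":0,"z":0.2,"ax":0,"ay":0,"az":0,"jaw":-1}
    - {"x":0,"y":0,"z":0,"ax":0,"ay":0,"az":0,"jaw":-1}
    - {"x":0,"y":0,"z":0,"ax":0,"ay":0,"az":0,"jaw":-1}

```text
time_s: 43.95
tcp_pos: [0.5762, 0.2998, 0.0509]
ee_rot: [-0.374, 0.527, 0.709, 0.282]
ft_force: [-0.2, 0.1, -4.4]
finger_gap: 0.579
finger_force: 53.4
```

Emit:
drive_tool:
  commands:
    - {"x":-0.2,"y":0,"z":0.14,"ax":0,"ay":0,"az":0,"jaw":-1}
    - {"x":0,"y":0,"z":0,"ax":0,"ay":0,"az":0,"jaw":-1}

```text
time_s: 44.12
tcp_pos: [0.5762, 0.3007, 0.0494]
ee_rot: [-0.374, 0.527, 0.709, 0.282]
ft_force: [0.8, -0.9, 0.3]
finger_gap: 0.579
finger_force: 54.0
```

Emit:
drive_tool:
  commands:
    - {"x":-0.16,"y":0,"z":0.11,"ax":0,"ay":0,"az":0,"jaw":-1}
    - {"x":0,"y":0,"z":0,"ax":0,"ay":0,"az":0,"jaw":-1}

```text
time_s: 44.28
tcp_pos: [0.5761, 0.3013, 0.0493]
ee_rot: [-0.375, 0.526, 0.709, 0.283]
ft_force: [-0.3, -4.0, 7.3]
finger_gap: 0.58
finger_force: 54.7
```

Emit:
drive_tool:
  commands:
    - {"x":0,"y":0,"z":0,"ax":0,"ay":0,"az":0,"jaw":-0.2}
    - {"x":0,"y":0,"z":0,"ax":0,"ay":0,"az":0,"jaw":1}
    - {"x":0,"y":0,"z":0,"ax":0,"ay":0,"az":0,"jaw":1}
    - {"x":0,"y":0,"z":0,"ax":0,"ay":0,"az":0,"jaw":1}
    - {"x":0,"y":0,"z":0,"ax":0,"ay":0,"az":0,"jaw":1}
    - {"x":0,"y":0,"z":-1,"ax":0,"ay":0,"az":0,"jaw":1}
    - {"x":0,"y":0,"z":-2,"ax":0,"ay":0,"az":0,"jaw":1}
    - {"x":0,"y":0,"z":-2,"ax":0,"ay":0,"az":0,"jaw":1}
    - {"x":0,"y":0,"z":-2,"ax":0,"ay":0,"az":0,"jaw":1}
    - {"x":0,"y":0,"z":-2,"ax":0,"ay":0,"az":0,"jaw":1}
    - {"x":0,"y":0,"z":-2,"ax":0,"ay":0,"az":0,"jaw":1}
    - {"x":0,"y":0,"z":-2,"ax":0,"ay":0,"az":0,"jaw":1}

```text
time_s: 45.28
tcp_pos: [0.6065, 0.1959, 0.1203]
ee_rot: [-0.374, 0.527, 0.71, 0.282]
ft_force: [0.6, -0.3, 0.2]
finger_gap: 0.998
finger_force: 0.0
```

```bash
python3 -c "
from h import *
plan(); tilt()
for n in('top','side'):
    p=shot(n); w=pts(p); print(n,bar(w,(.58,.287),.05,.1,.13))"
```

```text
t 45.3 pos [606.5 195.9 120.3] psi 107.1 zaxis [-0.234  0.793 -0.562] q7 0.25 F [ 0.6 -0.3  0.2] gap 0.998
M [[-0.166, 0.958, -0.234], [0.537, 0.287, 0.793], [0.827, 0.006, -0.562]]
filter axis [-0.009  0.01   1.   ]
world down in tool cm/cm [-0.827 -0.006  0.562]
grasp [611.  180.8 131. ] [ 0.79  0.95 -1.06  1.53 -0.17  1.25  0.25]
top [581.7 285.9  48.9  15.2 -34.1 110.  133. ]
side [580.3 285.4  51.2  12.9 -35.5 110.  117. ]
```

The filter is standing at (581,286) mm, handle at -34.5°, top at about 111 mm. I'll bring the tool vertical and take it from above.

Emit:
drive_tool:
  commands:
    - {"x":1.65,"y":0,"z":-1.12,"ax":0,"ay":0,"az":0,"jaw":1}
    - {"x":1.65,"y":0,"z":-1.12,"ax":0,"ay":0,"az":0,"jaw":1}
    - {"x":1.65,"y":0,"z":-1.12,"ax":0,"ay":0,"az":0,"jaw":1}
    - {"x":1.65,"y":0,"z":-1.12,"ax":0,"ay":0,"az":0,"jaw":1}
    - {"x":1.65,"y":0,"z":-1.12,"ax":0,"ay":0,"az":0,"jaw":1}
    - {"x":0,"y":0,"z":0,"ax":0,"ay":0,"az":0,"jaw":1}

```text
time_s: 45.88
tcp_pos: [0.6066, 0.199, 0.2256]
ee_rot: [-0.372, 0.525, 0.711, 0.284]
ft_force: [1.2, 0.3, 0.8]
finger_gap: 1.003
finger_force: 0.0
```

Emit:
drive_tool:
  commands:
    - {"x":0,"y":0,"z":0,"ax":0,"ay":-0.108,"az":0,"jaw":0}
    - {"x":0,"y":0,"z":0,"ax":0,"ay":-0.108,"az":0,"jaw":0}
    - {"x":0,"y":0,"z":0,"ax":0,"ay":-0.108,"az":0,"jaw":0}
    - {"x":0,"y":0,"z":0,"ax":0,"ay":-0.108,"az":0,"jaw":0}
    - {"x":0,"y":0,"z":0,"ax":0,"ay":-0.108,"az":0,"jaw":0}
    - {"x":0,"y":0,"z":0,"ax":0,"ay":-0.108,"az":0,"jaw":0}
    - {"x":0,"y":0,"z":0,"ax":0,"ay":-0.108,"az":0,"jaw":0}
    - {"x":0,"y":0,"z":0,"ax":0,"ay":-0.108,"az":0,"jaw":0}
    - {"x":0,"y":0,"z":0,"ax":0,"ay":-0.108,"az":0,"jaw":0}
    - {"x":0,"y":0,"z":0,"ax":0,"ay":0,"az":0,"jaw":0}
    - {"x":0,"y":0,"z":0,"ax":0,"ay":0,"az":0,"jaw":0}

```text
time_s: 46.8
tcp_pos: [0.604, 0.2008, 0.2202]
ee_rot: [0.0, 0.595, 0.804, 0.004]
ft_force: [1.0, -1.4, -0.4]
finger_gap: 0.496
finger_force: 0.0
```

```bash
python3 -c "
from h import *
plan((581,286,220,145.5)); tilt()
for n in('top','side'):
    p=shot(n); w=pts(p); print(n,bar(w,(.58,.287),.05,.1,.13),bar(w,(.5705,-.006),.04,.1,.14))"
```

```text
t 46.8 pos [604.  200.8 220.2] psi 107.0 zaxis [ 0.005  0.006 -1.   ] q7 -0.31 F [ 1.  -1.4 -0.4] gap 0.496
   (581, 286, 220, 145.5) az -0.671 x 6.72 y 5.72 z 0.02
M [[-0.293, 0.956, 0.005], [0.956, 0.293, 0.006], [0.004, 0.006, -1.0]]
filter axis [-0.247  0.794  0.555]
world down in tool cm/cm [-0.004 -0.006  1.   ]
grasp [603.9 200.7 239.2] [ 0.34  0.44 -0.93  1.48  0.35  1.39 -0.31]
top [576.6 290.   35.8  15.2 -32.2 110.3  86. ] [569.6  -5.8  49.4  14.5 -25.9 122.4 139. ]
side [579.7 286.2  48.6  13.3 -34.6 110.  117. ] [566.6  -4.3  50.9  14.  -23.6 117.  125. ]
```

Emit:
drive_tool:
  commands:
    - {"x":0,"y":0,"z":0,"ax":0.006,"ay":-0.004,"az":0,"jaw":0}
    - {"x":0,"y":0,"z":0,"ax":0,"ay":0,"az":-0.112,"jaw":0}
    - {"x":0,"y":0,"z":0,"ax":0,"ay":0,"az":-0.112,"jaw":0}
    - {"x":0,"y":0,"z":0,"ax":0,"ay":0,"az":-0.112,"jaw":0}
    - {"x":0,"y":0,"z":0,"ax":0,"ay":0,"az":-0.112,"jaw":0}
    - {"x":0,"y":0,"z":0,"ax":0,"ay":0,"az":-0.112,"jaw":0}
    - {"x":0,"y":0,"z":0,"ax":0,"ay":0,"az":-0.112,"jaw":0}
    - {"x":2.24,"y":1.91,"z":0,"ax":0,"ay":0,"az":0,"jaw":0}
    - {"x":2.24,"y":1.91,"z":0,"ax":0,"ay":0,"az":0,"jaw":0}
    - {"x":2.24,"y":1.91,"z":0,"ax":0,"ay":0,"az":0,"jaw":0}
    - {"x":0,"y":0,"z":0,"ax":0,"ay":0,"az":0,"jaw":0}
    - {"x":0,"y":0,"z":0,"ax":0,"ay":0,"az":0,"jaw":0}

```text
time_s: 47.9
tcp_pos: [0.5827, 0.283, 0.2185]
ee_rot: [-0.001, 0.299, 0.954, -0.001]
ft_force: [-0.5, -1.2, 0.2]
finger_gap: 0.495
finger_force: 0.0
```

```bash
python3 -c "
from h import *
p=shot('side'); w=pts(p); print(bar(w,(.58,.287),.05,.1,.13))
plan((581,286,86,145.5))"
```

```text
[580.  285.5  52.1  13.3 -35.9 109.7 119. ]
t 48.0 pos [583.9 281.1 218.4] psi 145.1 zaxis [-0.001 -0.002 -1.   ] q7 0.16 F [-0.7 -0.3  0.3] gap 0.502
   (581, 286, 86, 145.5) az -0.007 x 0.51 y 0.24 z 13.24
```

Emit:
drive_tool:
  commands:
    - {"x":0.4,"y":0.15,"z":2,"ax":0,"ay":0,"az":0,"jaw":0}
    - {"x":0,"y":0,"z":2,"ax":0,"ay":0,"az":0,"jaw":0}
    - {"x":0,"y":0,"z":2,"ax":0,"ay":0,"az":0,"jaw":0}
    - {"x":0,"y":0,"z":2,"ax":0,"ay":0,"az":0,"jaw":0}
    - {"x":0,"y":0,"z":1.5,"ax":0,"ay":0,"az":0,"jaw":0}
    - {"x":0,"y":0,"z":0,"ax":0,"ay":0,"az":0,"jaw":0}
    - {"x":0,"y":0,"z":0,"ax":0,"ay":0,"az":0,"jaw":0}
    - {"x":0,"y":0,"z":0,"ax":0,"ay":0,"az":0,"jaw":0}

```text
time_s: 48.62
tcp_pos: [0.5817, 0.2856, 0.125]
ee_rot: [0.001, 0.3, 0.954, -0.0]
ft_force: [-0.1, -0.8, 0.7]
finger_gap: 0.498
finger_force: 0.0
```

```bash
python3 -c "
from h import *
plan((581,286,86,145.5))"
```

```text
t 48.6 pos [581.7 285.6 125. ] psi 145.1 zaxis [ 0.001 -0.001 -1.   ] q7 0.11 F [-0.1 -0.8  0.7] gap 0.498
   (581, 286, 86, 145.5) az -0.007 x 0.08 y -0.00 z 3.90
```

Emit:
drive_tool:
  commands:
    - {"x":0.08,"y":0,"z":1.5,"ax":0,"ay":0,"az":0,"jaw":0}
    - {"x":0,"y":0,"z":1.5,"ax":0,"ay":0,"az":0,"jaw":0}
    - {"x":0,"y":0,"z":0.9,"ax":0,"ay":0,"az":0,"jaw":0}
    - {"x":0,"y":0,"z":0,"ax":0,"ay":0,"az":0,"jaw":0}
    - {"x":0,"y":0,"z":0,"ax":0,"ay":0,"az":0,"jaw":-1}
    - {"x":0,"y":0,"z":0,"ax":0,"ay":0,"az":0,"jaw":-1}
    - {"x":0,"y":0,"z":0,"ax":0,"ay":0,"az":0,"jaw":-1}
    - {"x":0,"y":0,"z":0,"ax":0,"ay":0,"az":0,"jaw":-1}
    - {"x":0,"y":0,"z":0,"ax":0,"ay":0,"az":0,"jaw":-1}
    - {"x":0,"y":0,"z":0,"ax":0,"ay":0,"az":0,"jaw":-1}
    - {"x":0,"y":0,"z":0,"ax":0,"ay":0,"az":0,"jaw":-1}
  grip_force: 50

```text
time_s: 49.53
tcp_pos: [0.5803, 0.2867, 0.0854]
ee_rot: [0.001, 0.299, 0.954, -0.0]
ft_force: [0.6, 0.4, 0.6]
finger_gap: 0.153
finger_force: 53.8
```

```bash
python3 -c "
from h import *
plan((581,286,216,145.5),(580.4,-115.3,216,70))"
```

```text
t 49.5 pos [580.3 286.7  85.4] psi 145.2 zaxis [ 0.001 -0.001 -1.   ] q7 0.09 F [0.6 0.4 0.6] gap 0.153
   (581, 286, 216, 145.5) az -0.005 x -0.10 y -0.02 z -13.06
   (580.4, -115.3, 216, 70) az 1.318 x -37.73 y 13.67 z -0.00
```

Emit:
drive_tool:
  commands:
    - {"x":0,"y":0,"z":-1.5,"ax":0,"ay":0,"az":0,"jaw":-1}
    - {"x":0,"y":0,"z":-2,"ax":0,"ay":0,"az":0,"jaw":-1}
    - {"x":0,"y":0,"z":-3,"ax":0,"ay":0,"az":0,"jaw":-1}
    - {"x":0,"y":0,"z":-3,"ax":0,"ay":0,"az":0,"jaw":-1}
    - {"x":0,"y":0,"z":-3,"ax":0,"ay":0,"az":0,"jaw":-1}
    - {"x":0,"y":0,"z":-3,"ax":0,"ay":0,"az":0,"jaw":-1}
    - {"x":0,"y":0,"z":-2,"ax":0,"ay":0,"az":0,"jaw":-1}
    - {"x":0,"y":0,"z":0,"ax":0,"ay":0,"az":0,"jaw":-1}

```text
time_s: 50.2
tcp_pos: [0.5812, 0.2882, 0.2657]
ee_rot: [0.003, 0.299, 0.954, 0.002]
ft_force: [0.6, 1.4, -2.9]
finger_gap: 0.15
finger_force: 53.5
```

Emit:
drive_tool:
  commands:
    - {"x":0,"y":0,"z":0,"ax":0,"ay":0,"az":0.12,"jaw":-1}
    - {"x":0,"y":0,"z":0,"ax":0,"ay":0,"az":0.12,"jaw":-1}
    - {"x":0,"y":0,"z":0,"ax":0,"ay":0,"az":0.12,"jaw":-1}
    - {"x":0,"y":0,"z":0,"ax":0,"ay":0,"az":0.12,"jaw":-1}
    - {"x":0,"y":0,"z":0,"ax":0,"ay":0,"az":0.12,"jaw":-1}
    - {"x":0,"y":0,"z":0,"ax":0,"ay":0,"az":0.12,"jaw":-1}
    - {"x":0,"y":0,"z":0,"ax":0,"ay":0,"az":0.12,"jaw":-1}
    - {"x":0,"y":0,"z":0,"ax":0,"ay":0,"az":0.12,"jaw":-1}
    - {"x":0,"y":0,"z":0,"ax":0,"ay":0,"az":0.12,"jaw":-1}
    - {"x":0,"y":0,"z":0,"ax":0,"ay":0,"az":0.12,"jaw":-1}
    - {"x":0,"y":0,"z":0,"ax":0,"ay":0,"az":0.12,"jaw":-1}

```text
time_s: 51.12
tcp_pos: [0.5791, 0.2859, 0.258]
ee_rot: [0.001, 0.823, 0.568, -0.002]
ft_force: [0.2, -0.0, -3.7]
finger_gap: 0.155
finger_force: 53.4
```

Emit:
drive_tool:
  commands:
    - {"x":-3.14,"y":1.14,"z":0,"ax":0,"ay":0,"az":0,"jaw":-1}
    - {"x":-3.14,"y":1.14,"z":0,"ax":0,"ay":0,"az":0,"jaw":-1}
    - {"x":-3.14,"y":1.14,"z":0,"ax":0,"ay":0,"az":0,"jaw":-1}
    - {"x":-3.14,"y":1.14,"z":0,"ax":0,"ay":0,"az":0,"jaw":-1}
    - {"x":-3.14,"y":1.14,"z":0,"ax":0,"ay":0,"az":0,"jaw":-1}
    - {"x":-3.14,"y":1.14,"z":0,"ax":0,"ay":0,"az":0,"jaw":-1}
    - {"x":-3.14,"y":1.14,"z":0,"ax":0,"ay":0,"az":0,"jaw":-1}
    - {"x":-3.14,"y":1.14,"z":0,"ax":0,"ay":0,"az":0,"jaw":-1}
    - {"x":-3.14,"y":1.14,"z":0,"ax":0,"ay":0,"az":0,"jaw":-1}
    - {"x":-3.14,"y":1.14,"z":0,"ax":0,"ay":0,"az":0,"jaw":-1}
    - {"x":-3.14,"y":1.14,"z":0,"ax":0,"ay":0,"az":0,"jaw":-1}
    - {"x":-3.14,"y":1.14,"z":0,"ax":0,"ay":0,"az":0,"jaw":-1}

```text
time_s: 52.12
tcp_pos: [0.5751, -0.1158, 0.259]
ee_rot: [-0.0, 0.821, 0.57, -0.002]
ft_force: [-0.4, -0.1, -2.8]
finger_gap: 0.15
finger_force: 53.3
```

Emit:
drive_tool:
  commands:
    - {"x":0,"y":0,"z":0,"ax":0,"ay":0,"az":0,"jaw":-1}
    - {"x":0,"y":0,"z":0,"ax":0,"ay":0,"az":0,"jaw":-1}
    - {"x":0,"y":0,"z":0,"ax":0,"ay":0,"az":0,"jaw":-1}
    - {"x":0,"y":0,"z":0,"ax":0,"ay":0,"az":0,"jaw":-1}

```text
time_s: 52.45
tcp_pos: [0.5761, -0.1125, 0.2599]
ee_rot: [-0.0, 0.821, 0.571, -0.001]
ft_force: [-0.0, -0.3, -3.1]
finger_gap: 0.155
finger_force: 53.3
```

```bash
python3 -c "
from h import *
plan((580.4,-115.3,175,70))"
```

```text
t 52.5 pos [ 576.1 -112.5  259.9] psi 69.7 zaxis [-0.001 -0.001 -1.   ] q7 -0.32 F [-0.  -0.3 -3.1] gap 0.155
   (580.4, -115.3, 175, 70) az -0.006 x -0.12 y 0.50 z 8.49
```

Emit:
drive_tool:
  commands:
    - {"x":-0.13,"y":0.47,"z":1,"ax":0,"ay":0,"az":0,"jaw":-1}
    - {"x":0,"y":0,"z":2,"ax":0,"ay":0,"az":0,"jaw":-1}
    - {"x":0,"y":0,"z":2,"ax":0,"ay":0,"az":0,"jaw":-1}
    - {"x":0,"y":0,"z":2,"ax":0,"ay":0,"az":0,"jaw":-1}
    - {"x":0,"y":0,"z":1,"ax":0,"ay":0,"az":0,"jaw":-1}
    - {"x":0,"y":0,"z":0,"ax":0,"ay":0,"az":0,"jaw":-1}
    - {"x":0,"y":0,"z":0,"ax":0,"ay":0,"az":0,"jaw":-1}
    - {"x":0,"y":0,"z":0,"ax":0,"ay":0,"az":0,"jaw":-1}

```text
time_s: 53.12
tcp_pos: [0.5815, -0.1169, 0.1819]
ee_rot: [0.001, 0.821, 0.571, 0.0]
ft_force: [-0.2, -0.8, -3.6]
finger_gap: 0.153
finger_force: 53.3
```

```bash
python3 -c "
from h import *
plan((580,-115.3,125,70))"
```

```text
t 53.1 pos [ 581.5 -116.9  181.9] psi 69.6 zaxis [ 0.002 -0.002 -1.   ] q7 -0.34 F [-0.2 -0.8 -3.6] gap 0.153
   (580, -115.3, 125, 70) az -0.007 x 0.10 y -0.20 z 5.69
```

Emit:
drive_tool:
  commands:
    - {"x":0.07,"y":-0.13,"z":0,"ax":0,"ay":0,"az":0,"jaw":-1}
    - {"x":0,"y":0,"z":1,"ax":0,"ay":0,"az":0,"jaw":-1}
    - {"x":0,"y":0,"z":1,"ax":0,"ay":0,"az":0,"jaw":-1}
    - {"x":0,"y":0,"z":1,"ax":0,"ay":0,"az":0,"jaw":-1}
    - {"x":0,"y":0,"z":1,"ax":0,"ay":0,"az":0,"jaw":-1}
    - {"x":0,"y":0,"z":1,"ax":0,"ay":0,"az":0,"jaw":-1}
    - {"x":0,"y":0,"z":0.7,"ax":0,"ay":0,"az":0,"jaw":-1}
    - {"x":0,"y":0,"z":0,"ax":0,"ay":0,"az":0,"jaw":-1}
    - {"x":0,"y":0,"z":0,"ax":0,"ay":0,"az":0,"jaw":-1}

```text
time_s: 53.87
tcp_pos: [0.5793, -0.1161, 0.1231]
ee_rot: [0.0, 0.821, 0.57, -0.001]
ft_force: [-0.4, 0.3, -3.7]
finger_gap: 0.153
finger_force: 53.3
```

Emit:
drive_tool:
  commands:
    - {"x":0,"y":0,"z":0.3,"ax":0,"ay":0,"az":0,"jaw":-1}
    - {"x":0,"y":0,"z":0.2,"ax":0,"ay":0,"az":0,"jaw":-1}
    - {"x":0,"y":0,"z":0,"ax":0,"ay":0,"az":0,"jaw":-1}

```text
time_s: 54.12
tcp_pos: [0.5804, -0.1162, 0.1199]
ee_rot: [0.002, 0.821, 0.57, 0.0]
ft_force: [-1.4, -0.3, 2.2]
finger_gap: 0.149
finger_force: 54.1
```

```bash
python3 -c "
from h import *
plan((580,-115.3,118,70))"
```

```text
t 54.1 pos [ 580.4 -116.2  119.9] psi 69.6 zaxis [ 0.002 -0.002 -1.   ] q7 -0.37 F [-1.4 -0.3  2.2] gap 0.149
   (580, -115.3, 118, 70) az -0.008 x 0.07 y -0.07 z 0.19
```

Emit:
drive_tool:
  commands:
    - {"x":0.07,"y":-0.08,"z":-0.1,"ax":0,"ay":0,"az":0,"jaw":-1}
    - {"x":0,"y":0,"z":0.2,"ax":0,"ay":0,"az":0,"jaw":-1}
    - {"x":0,"y":0,"z":0.2,"ax":0,"ay":0,"az":0,"jaw":-1}
    - {"x":0,"y":0,"z":0,"ax":0,"ay":0,"az":0,"jaw":-1}

```text
time_s: 54.45
tcp_pos: [0.5789, -0.1149, 0.115]
ee_rot: [0.0, 0.821, 0.57, -0.0]
ft_force: [1.4, 0.0, -4.2]
finger_gap: 0.154
finger_force: 53.2
```

```bash
python3 -c "
from h import *
plan((580,-115.3,118,70)); print(ctrl.get_state()['torque'])"
```

```text
t 54.5 pos [ 578.9 -114.9  115. ] psi 69.6 zaxis [-0.    -0.001 -1.   ] q7 -0.38 F [ 1.4  0.  -4.2] gap 0.154
   (580, -115.3, 118, 70) az -0.008 x 0.00 y 0.11 z -0.30
[ 0.10565674 -0.29140469  0.02329588]
```

Emit:
drive_tool:
  commands:
    - {"x":0,"y":0.05,"z":0.15,"ax":0,"ay":0,"az":0,"jaw":-1}
    - {"x":0,"y":0,"z":0.05,"ax":0,"ay":0,"az":0,"jaw":-1}
    - {"x":0,"y":0,"z":0,"ax":0,"ay":0,"az":0,"jaw":-1}

```text
time_s: 54.7
tcp_pos: [0.5792, -0.1151, 0.1132]
ee_rot: [0.0, 0.821, 0.57, -0.001]
ft_force: [-0.8, 0.7, -3.9]
finger_gap: 0.154
finger_force: 53.4
```

Emit:
drive_tool:
  commands:
    - {"x":0,"y":0,"z":0.1,"ax":0,"ay":0,"az":0,"jaw":-1}
    - {"x":0,"y":0,"z":0.05,"ax":0,"ay":0,"az":0,"jaw":-1}
    - {"x":0,"y":0,"z":0,"ax":0,"ay":0,"az":0,"jaw":-1}

```text
time_s: 54.95
tcp_pos: [0.5795, -0.1151, 0.1121]
ee_rot: [0.001, 0.821, 0.57, -0.0]
ft_force: [0.2, 2.0, -3.5]
finger_gap: 0.154
finger_force: 53.4
```

```bash
python3 -c "
from h import *
plan((580,-115.3,118,70)); print(ctrl.get_state()['torque'])"
```

```text
t 55.0 pos [ 579.5 -115.1  112.1] psi 69.6 zaxis [-0.    -0.001 -1.   ] q7 -0.38 F [ 0.2  2.  -3.5] gap 0.154
   (580, -115.3, 118, 70) az -0.008 x 0.00 y 0.06 z -0.59
[ 0.39853926 -0.0654926   0.02293073]
```

Emit:
drive_tool:
  commands:
    - {"x":0,"y":0,"z":0.1,"ax":0,"ay":0,"az":0,"jaw":-1}
    - {"x":0,"y":0,"z":0.1,"ax":0,"ay":0,"az":0,"jaw":-1}
    - {"x":0,"y":0,"z":0,"ax":0,"ay":0,"az":0,"jaw":-1}

```text
time_s: 55.2
tcp_pos: [0.5798, -0.1151, 0.1107]
ee_rot: [0.001, 0.821, 0.571, -0.0]
ft_force: [-1.4, 2.0, 0.6]
finger_gap: 0.154
finger_force: 53.9
```

Emit:
drive_tool:
  commands:
    - {"x":0,"y":0,"z":0.1,"ax":0,"ay":0,"az":0,"jaw":-1}
    - {"x":0,"y":0,"z":0.05,"ax":0,"ay":0,"az":0,"jaw":-1}
    - {"x":0,"y":0,"z":0,"ax":0,"ay":0,"az":0,"jaw":-1}

```text
time_s: 55.45
tcp_pos: [0.5799, -0.115, 0.1104]
ee_rot: [0.001, 0.821, 0.571, -0.0]
ft_force: [-2.7, 2.6, 7.3]
finger_gap: 0.156
finger_force: 55.1
```

```bash
python3 -c "
from h import *
plan((580,-115.3,118,70)); print(ctrl.get_state()['torque'])"
```

```text
t 55.5 pos [ 579.9 -115.   110.4] psi 69.6 zaxis [ 0.001 -0.002 -1.   ] q7 -0.38 F [-2.7  2.6  7.3] gap 0.156
   (580, -115.3, 118, 70) az -0.007 x -0.02 y 0.01 z -0.76
[ 0.5994401   0.89573107 -0.02818389]
```

Resting on the crests at mid ≈81 mm. I'll loosen the jaws and turn it back.

Emit:
drive_tool:
  commands:
    - {"x":0,"y":0,"z":-0.2,"ax":0,"ay":0,"az":0,"jaw":-0.6}
    - {"x":0,"y":0,"z":0,"ax":0,"ay":0,"az":0,"jaw":-0.6}
    - {"x":0,"y":0,"z":0,"ax":0,"ay":0,"az":0,"jaw":-0.6}
    - {"x":0,"y":0,"z":0,"ax":0,"ay":0,"az":-0.06,"jaw":-0.6}
    - {"x":0,"y":0,"z":0,"ax":0,"ay":0,"az":-0.06,"jaw":-0.6}
    - {"x":0,"y":0,"z":0,"ax":0,"ay":0,"az":-0.06,"jaw":-0.6}
    - {"x":0,"y":0,"z":0,"ax":0,"ay":0,"az":-0.06,"jaw":-0.6}
    - {"x":0,"y":0,"z":0,"ax":0,"ay":0,"az":-0.06,"jaw":-0.6}
    - {"x":0,"y":0,"z":0,"ax":0,"ay":0,"az":-0.06,"jaw":-0.6}
    - {"x":0,"y":0,"z":0,"ax":0,"ay":0,"az":-0.06,"jaw":-0.6}
    - {"x":0,"y":0,"z":0,"ax":0,"ay":0,"az":-0.06,"jaw":-0.6}
    - {"x":0,"y":0,"z":0,"ax":0,"ay":0,"az":-0.06,"jaw":-0.6}

```text
time_s: 56.45
tcp_pos: [0.5809, -0.116, 0.1126]
ee_rot: [0.002, 0.639, 0.769, -0.0]
ft_force: [-2.3, 1.5, 10.2]
finger_gap: 0.2
finger_force: 13.3
```

```bash
python3 -c "
from h import *
plan(); print(ctrl.get_state()['torque']); p=shot('side'); hgt(p,(.58,-.115),.033)"
```

```text
t 56.5 pos [ 580.9 -116.   112.6] psi 100.6 zaxis [ 0.003 -0.003 -1.   ] q7 0.13 F [-2.3  1.5 10.2] gap 0.2
[ 0.17675756  0.40367312 -0.42873323]
bright n 149 z pct 50/95/100 [ 93.9 114.9 124.5] F [ 0.14  0.34 -0.26]
```

Emit:
drive_tool:
  commands:
    - {"x":0,"y":0,"z":0,"ax":0,"ay":0,"az":-0.06,"jaw":-0.6}
    - {"x":0,"y":0,"z":0,"ax":0,"ay":0,"az":-0.06,"jaw":-0.6}
    - {"x":0,"y":0,"z":0,"ax":0,"ay":0,"az":-0.06,"jaw":-0.6}
    - {"x":0,"y":0,"z":0,"ax":0,"ay":0,"az":-0.06,"jaw":-0.6}

```text
time_s: 56.83
tcp_pos: [0.5805, -0.1164, 0.113]
ee_rot: [0.002, 0.542, 0.84, -0.001]
ft_force: [-2.8, -0.2, 7.6]
finger_gap: 0.199
finger_force: 4.1
```

```bash
python3 -c "
from h import *
plan(); print(ctrl.get_state()['torque']); p=shot('side'); hgt(p,(.58,-.115),.033)"
```

```text
t 56.8 pos [ 580.5 -116.4  113. ] psi 114.3 zaxis [ 0.002 -0.004 -1.   ] q7 0.36 F [-2.8 -0.2  7.6] gap 0.199
[-0.09362738  0.60559023 -0.10240072]
bright n 149 z pct 50/95/100 [ 94.9 113.5 123.7] F [-0.05  0.17 -0.01]
```

Emit:
drive_tool:
  commands:
    - {"x":0,"y":0,"z":0,"ax":0,"ay":0,"az":-0.05,"jaw":-0.6}
    - {"x":0,"y":0,"z":0,"ax":0,"ay":0,"az":-0.05,"jaw":-0.6}
    - {"x":0,"y":0,"z":0,"ax":0,"ay":0,"az":-0.05,"jaw":-0.6}

```text
time_s: 57.13
tcp_pos: [0.5798, -0.1162, 0.1107]
ee_rot: [0.001, 0.478, 0.879, -0.001]
ft_force: [1.0, 0.7, 0.7]
finger_gap: 0.203
finger_force: 0.5
```

```bash
python3 -c "
from h import *
plan(); print(ctrl.get_state()['torque']); p=shot('side'); hgt(p,(.58,-.115),.033)"
```

```text
t 57.1 pos [ 579.8 -116.2  110.7] psi 122.9 zaxis [ 0.001 -0.002 -1.   ] q7 0.5 F [1.  0.7 0.7] gap 0.203
[-0.05079019 -0.29556212  0.00371487]
bright n 34 z pct 50/95/100 [ 96.1 123.4 124.4] F [ 0.05 -0.08  0.05]
```

Emit:
drive_tool:
  commands:
    - {"x":0,"y":0,"z":0,"ax":0,"ay":0,"az":-0.05,"jaw":-0.6}
    - {"x":0,"y":0,"z":0,"ax":0,"ay":0,"az":-0.05,"jaw":-0.6}
    - {"x":0,"y":0,"z":0,"ax":0,"ay":0,"az":-0.05,"jaw":-0.6}
    - {"x":0,"y":0,"z":0,"ax":0,"ay":0,"az":-0.05,"jaw":-0.6}

```text
time_s: 57.52
tcp_pos: [0.5804, -0.1161, 0.1109]
ee_rot: [0.001, 0.39, 0.921, 0.0]
ft_force: [2.0, 0.6, 1.0]
finger_gap: 0.202
finger_force: 62.5
```

```bash
python3 -c "
from h import *
plan(); print(ctrl.get_state()['torque']); p=shot('side'); hgt(p,(.58,-.115),.033)"
```

```text
t 57.5 pos [ 580.4 -116.1  110.9] psi 134.1 zaxis [ 0.002 -0.001 -1.   ] q7 0.68 F [2.  0.6 1. ] gap 0.202
[ 0.1641663  -0.33420962 -2.12783807]
bright n 26 z pct 50/95/100 [ 95.5 121.5 124.8] F [ 0.19 -0.43 -1.99]
```

Dropped and blocked by the back stop. Now running it in clockwise.

Emit:
drive_tool:
  commands:
    - {"x":0,"y":0,"z":0,"ax":0,"ay":0,"az":0.1,"jaw":-0.6}
    - {"x":0,"y":0,"z":0,"ax":0,"ay":0,"az":0.1,"jaw":-0.6}
    - {"x":0,"y":0.05,"z":0.3,"ax":0,"ay":0,"az":0,"jaw":-0.6}
    - {"x":0,"y":0,"z":0.3,"ax":0,"ay":0,"az":0,"jaw":-0.6}
    - {"x":0,"y":0,"z":0,"ax":0,"ay":0,"az":0,"jaw":-0.64}
    - {"x":0,"y":0,"z":0,"ax":0,"ay":0,"az":0,"jaw":-0.64}

```text
time_s: 58.07
tcp_pos: [0.5799, -0.1151, 0.1041]
ee_rot: [0.0, 0.478, 0.878, -0.001]
ft_force: [2.6, 0.5, -3.6]
finger_gap: 0.183
finger_force: 10.3
```

Emit:
drive_tool:
  commands:
    - {"x":0,"y":0,"z":0,"ax":0,"ay":0,"az":0.08,"jaw":-0.64}
    - {"x":0,"y":0,"z":0,"ax":0,"ay":0,"az":0.08,"jaw":-0.64}
    - {"x":0,"y":0,"z":0,"ax":0,"ay":0,"az":0.08,"jaw":-0.64}
    - {"x":0,"y":0,"z":0,"ax":0,"ay":0,"az":0.08,"jaw":-0.64}
    - {"x":0,"y":0,"z":0,"ax":0,"ay":0,"az":0.08,"jaw":-0.64}
    - {"x":0,"y":0,"z":0,"ax":0,"ay":0,"az":0.08,"jaw":-0.64}
    - {"x":0,"y":0,"z":0,"ax":0,"ay":0,"az":0.08,"jaw":-0.64}
    - {"x":0,"y":0,"z":0,"ax":0,"ay":0,"az":0.08,"jaw":-0.64}
    - {"x":0,"y":0,"z":0,"ax":0,"ay":0,"az":0.08,"jaw":-0.64}
    - {"x":0,"y":0,"z":0,"ax":0,"ay":0,"az":0.08,"jaw":-0.64}
    - {"x":0,"y":0,"z":0,"ax":0,"ay":0,"az":0.08,"jaw":-0.64}
    - {"x":0,"y":0,"z":0,"ax":0,"ay":0,"az":0.08,"jaw":-0.64}

```text
time_s: 59.07
tcp_pos: [0.579, -0.1152, 0.1039]
ee_rot: [0.0, 0.831, 0.557, -0.001]
ft_force: [-0.1, 0.3, -2.0]
finger_gap: 0.178
finger_force: 1.0
```

```bash
python3 -c "
from h import *
plan(); print(ctrl.get_state()['torque'])"
```

```text
t 59.1 pos [ 579.  -115.2  103.9] psi 67.7 zaxis [-0.002 -0.002 -1.   ] q7 -0.41 F [-0.1  0.3 -2. ] gap 0.178
[ 0.07513418 -0.00468528  0.00524386]
```

Emit:
drive_tool:
  commands:
    - {"x":0,"y":0,"z":0,"ax":0,"ay":0,"az":0.06,"jaw":-0.64}
    - {"x":0,"y":0,"z":0,"ax":0,"ay":0,"az":0.06,"jaw":-0.64}
    - {"x":0,"y":0,"z":0,"ax":0,"ay":0,"az":0.06,"jaw":-0.64}
    - {"x":0,"y":0,"z":0,"ax":0,"ay":0,"az":0.06,"jaw":-0.64}

```text
time_s: 59.4
tcp_pos: [0.579, -0.1152, 0.1039]
ee_rot: [0.0, 0.891, 0.454, -0.001]
ft_force: [0.1, 0.6, -0.5]
finger_gap: 0.18
finger_force: 1.2
```

```bash
python3 -c "
from h import *
plan(); print(ctrl.get_state()['torque'])"
```

```text
t 59.4 pos [ 579.  -115.2  103.9] psi 54.0 zaxis [-0.002 -0.002 -1.   ] q7 -0.64 F [ 0.1  0.6 -0.5] gap 0.18
[-0.06330027  0.08258582  0.04191033]
```

Emit:
drive_tool:
  commands:
    - {"x":0,"y":0,"z":0,"ax":0,"ay":0,"az":0.06,"jaw":-0.64}
    - {"x":0,"y":0,"z":0,"ax":0,"ay":0,"az":0.06,"jaw":-0.64}
    - {"x":0,"y":0,"z":0,"ax":0,"ay":0,"az":0.06,"jaw":-0.64}

```text
time_s: 59.65
tcp_pos: [0.5794, -0.115, 0.104]
ee_rot: [0.0, 0.928, 0.372, -0.001]
ft_force: [1.2, 1.0, -1.4]
finger_gap: 0.18
finger_force: 4.2
```

```bash
python3 -c "
from h import *
plan(); print(ctrl.get_state()['torque'])"
```

```text
t 59.6 pos [ 579.4 -115.   104. ] psi 43.7 zaxis [-0.001 -0.001 -1.   ] q7 -0.81 F [ 1.2  1.  -1.4] gap 0.18
[ 0.27555568 -0.42879376  0.08489726]
```

Emit:
drive_tool:
  commands:
    - {"x":0,"y":0,"z":0,"ax":0,"ay":0,"az":0.05,"jaw":-0.64}
    - {"x":0,"y":0,"z":0,"ax":0,"ay":0,"az":0.05,"jaw":-0.64}

```text
time_s: 59.82
tcp_pos: [0.5797, -0.1145, 0.1041]
ee_rot: [0.001, 0.945, 0.327, -0.001]
ft_force: [1.3, 0.6, -1.8]
finger_gap: 0.176
finger_force: 30.8
```

```bash
python3 -c "
from h import *
plan(); print(ctrl.get_state()['torque'])"
```

```text
t 59.8 pos [ 579.7 -114.5  104.1] psi 38.1 zaxis [-0.001 -0.001 -1.   ] q7 -0.9 F [ 1.3  0.6 -1.8] gap 0.176
[ 0.17015878 -0.226473    1.01275795]
```

Emit:
drive_tool:
  commands:
    - {"x":0,"y":0,"z":0,"ax":0,"ay":0,"az":0.05,"jaw":-0.64}
    - {"x":0,"y":0,"z":0,"ax":0,"ay":0,"az":0,"jaw":-0.64}
    - {"x":0,"y":0,"z":0,"ax":0,"ay":0,"az":-0.1,"jaw":-0.5}
    - {"x":0,"y":0,"z":0,"ax":0,"ay":0,"az":0,"jaw":0}
    - {"x":0,"y":0,"z":0,"ax":0,"ay":0,"az":0,"jaw":0}
    - {"x":0,"y":0,"z":0,"ax":0,"ay":0,"az":0,"jaw":0}
    - {"x":0,"y":0,"z":-2,"ax":0,"ay":0,"az":0,"jaw":0}
    - {"x":0,"y":0,"z":-2,"ax":0,"ay":0,"az":0,"jaw":0}
    - {"x":0,"y":0,"z":-3,"ax":0,"ay":0,"az":0,"jaw":0}
    - {"x":0,"y":0,"z":-3,"ax":0,"ay":0,"az":0,"jaw":0}
    - {"x":0,"y":0,"z":-3,"ax":0,"ay":0,"az":0,"jaw":0}
    - {"x":0,"y":0,"z":0,"ax":0,"ay":0,"az":0,"jaw":0}

```text
time_s: 60.82
tcp_pos: [0.5832, -0.1153, 0.2417]
ee_rot: [0.004, 0.937, 0.349, 0.004]
ft_force: [1.3, -0.3, 1.0]
finger_gap: 0.5
finger_force: 0.0
```

```bash
python3 -c "
from h import *
p=shot('side'); w=pts(p)
for c in((.58,-.115),(.57,-.006)): hs(p,c); print(bar(w,c,.035,.105,.145))
p=shot('top'); w=pts(p); f=p['frame'].astype(int)
for c in((.58,-.115),(.57,-.006)): print(bar(w,c,.035,.1,.145))
m=(f.max(-1)<70)&(w[...,2]>.108)&(w[...,2]<.13)&(np.hypot(w[...,0]-.53,w[...,1]+.335)<.06); print(cv2.minAreaRect((w[m][:,:2]*1000).astype(np.float32)))
plan((524,-335,230,5.2))"
```

```text
handle n 131 z [ 96.8  99.3 111.4 123.  123.7] [40.  9.] 45.47233581542969
[ 577.3 -113.3   47.8   16.1   45.9  116.7  131. ]
handle n 71 z [ 98.7 103.1 115.8 123.8 125. ] [ 8. 37.] 64.60052490234375
[568.1  -3.5  52.   15.3 -21.2 119.3 108. ]
None
[569.8  -5.6  49.8  14.8 -25.5 121.8 139. ]
((544.910400390625, -332.93572998046875), (87.08950805664062, 14.262453079223633), 5.501951217651367)
t 60.9 pos [ 580.7 -115.1  236.3] psi 40.8 zaxis [ 0.003 -0.003 -1.   ] q7 -0.81 F [-0.3  0.7 -0.7] gap 0.504
   (524, -335, 230, 5.2) az 0.622 x -7.64 y 21.38 z 0.63
```

Both filters are home, with handle tops at 123.7 and 124–125 mm. The valve lever is still at the shut angle. Moving to the valve.

Emit:
drive_tool:
  commands:
    - {"x":0,"y":0,"z":0,"ax":0,"ay":0,"az":0.1037,"jaw":0}
    - {"x":0,"y":0,"z":0,"ax":0,"ay":0,"az":0.1037,"jaw":0}
    - {"x":0,"y":0,"z":0,"ax":0,"ay":0,"az":0.1037,"jaw":0}
    - {"x":0,"y":0,"z":0,"ax":0,"ay":0,"az":0.1037,"jaw":0}
    - {"x":0,"y":0,"z":0,"ax":0,"ay":0,"az":0.1037,"jaw":0}
    - {"x":0,"y":0,"z":0,"ax":0,"ay":0,"az":0.1037,"jaw":0}

```text
time_s: 61.42
tcp_pos: [0.5789, -0.1151, 0.2328]
ee_rot: [0.0, 0.999, 0.043, -0.002]
ft_force: [0.3, -0.5, -0.0]
finger_gap: 0.502
finger_force: 0.0
```

Emit:
drive_tool:
  commands:
    - {"x":-1.05,"y":3.05,"z":0,"ax":0,"ay":0,"az":0,"jaw":0}
    - {"x":-1.05,"y":3.05,"z":0,"ax":0,"ay":0,"az":0,"jaw":0}
    - {"x":-1.05,"y":3.05,"z":0,"ax":0,"ay":0,"az":0,"jaw":0}
    - {"x":-1.05,"y":3.05,"z":0,"ax":0,"ay":0,"az":0,"jaw":0}
    - {"x":-1.05,"y":3.05,"z":0,"ax":0,"ay":0,"az":0,"jaw":0}
    - {"x":-1.05,"y":3.05,"z":0,"ax":0,"ay":0,"az":0,"jaw":0}
    - {"x":-1.05,"y":3.05,"z":0,"ax":0,"ay":0,"az":0,"jaw":0}
    - {"x":0,"y":0,"z":2.5,"ax":0,"ay":0,"az":0,"jaw":0}
    - {"x":0,"y":0,"z":2.5,"ax":0,"ay":0,"az":0,"jaw":0}
    - {"x":0,"y":0,"z":0,"ax":0,"ay":0,"az":0,"jaw":0}
    - {"x":0,"y":0,"z":0,"ax":0,"ay":0,"az":0,"jaw":0}
    - {"x":0,"y":0,"z":0,"ax":0,"ay":0,"az":0,"jaw":0}

```text
time_s: 62.42
tcp_pos: [0.5267, -0.3339, 0.1854]
ee_rot: [0.001, 0.999, 0.046, -0.0]
ft_force: [-0.4, -0.8, 0.6]
finger_gap: 0.501
finger_force: 0.0
```

```bash
python3 -c "
from h import *
plan((528,-334.7,92,5.3))
p=shot('side'); w=pts(p)
for c in((.58,-.115),(.57,-.006)): hs(p,c)
p=shot('top'); w=pts(p)
for c in((.58,-.115),(.57,-.006)): print(bar(w,c,.035,.1,.145))"
```

```text
t 62.4 pos [ 526.7 -333.9  185.4] psi 5.3 zaxis [ 0.    -0.002 -1.   ] q7 -1.04 F [-0.4 -0.8  0.6] gap 0.501
   (528, -334.7, 92, 5.3) az -0.0 x 0.13 y 0.09 z 9.34
handle n 114 z [ 99.1 101.  111.2 121.5 123.2] [40.  9.] 48.583595275878906
handle n 67 z [ 97.6 102.9 115.5 123.1 124.6] [ 9. 37.] 66.5798110961914
[ 578.9 -115.2   49.2   15.4   51.   122.1  154. ]
[569.9  -5.6  49.5  14.3 -25.  122.  138. ]
```

Emit:
drive_tool:
  commands:
    - {"x":0.1,"y":0.05,"z":2,"ax":0,"ay":0,"az":0,"jaw":0}
    - {"x":0,"y":0,"z":2,"ax":0,"ay":0,"az":0,"jaw":0}
    - {"x":0,"y":0,"z":2,"ax":0,"ay":0,"az":0,"jaw":0}
    - {"x":0,"y":0,"z":2,"ax":0,"ay":0,"az":0,"jaw":0}
    - {"x":0,"y":0,"z":1.3,"ax":0,"ay":0,"az":0,"jaw":0}
    - {"x":0,"y":0,"z":0,"ax":0,"ay":0,"az":0,"jaw":0}
    - {"x":0,"y":0,"z":0,"ax":0,"ay":0,"az":0,"jaw":-1}
    - {"x":0,"y":0,"z":0,"ax":0,"ay":0,"az":0,"jaw":-1}
    - {"x":0,"y":0,"z":0,"ax":0,"ay":0,"az":0,"jaw":-1}
    - {"x":0,"y":0,"z":0,"ax":0,"ay":0,"az":0,"jaw":-1}
    - {"x":0,"y":0,"z":0,"ax":0,"ay":0,"az":0,"jaw":-1}
    - {"x":0,"y":0,"z":0,"ax":0,"ay":0,"az":0,"jaw":-1}
  grip_force: 30

```text
time_s: 63.52
tcp_pos: [0.5285, -0.3353, 0.094]
ee_rot: [0.002, 0.999, 0.046, 0.001]
ft_force: [-0.4, 1.1, 6.7]
finger_gap: 0.16
finger_force: 33.4
```

```bash
python3 -c "
from h import *
plan()"
```

```text
t 63.5 pos [ 528.5 -335.3   94. ] psi 5.3 zaxis [ 0.003 -0.003 -1.   ] q7 -1.07 F [-0.4  1.1  6.7] gap 0.16
```

Emit:
drive_tool:
  commands:
    - {"x":0.027,"y":0.617,"z":0,"ax":0,"ay":0,"az":-0.0873,"jaw":-1}
    - {"x":0.027,"y":0.617,"z":0,"ax":0,"ay":0,"az":-0.0873,"jaw":-1}
    - {"x":0.027,"y":0.617,"z":0,"ax":0,"ay":0,"az":-0.0873,"jaw":-1}
    - {"x":0.027,"y":0.617,"z":0,"ax":0,"ay":0,"az":-0.0873,"jaw":-1}
    - {"x":0.027,"y":0.617,"z":0,"ax":0,"ay":0,"az":-0.0873,"jaw":-1}
    - {"x":0.027,"y":0.617,"z":0,"ax":0,"ay":0,"az":-0.0873,"jaw":-1}
    - {"x":0.027,"y":0.617,"z":0,"ax":0,"ay":0,"az":-0.0873,"jaw":-1}
    - {"x":0.027,"y":0.617,"z":0,"ax":0,"ay":0,"az":-0.0873,"jaw":-1}
    - {"x":0.027,"y":0.617,"z":0,"ax":0,"ay":0,"az":-0.0873,"jaw":-1}
    - {"x":0,"y":0,"z":0,"ax":0,"ay":0,"az":0,"jaw":-1}
    - {"x":0,"y":0,"z":0,"ax":0,"ay":0,"az":0,"jaw":-1}

```text
time_s: 64.43
tcp_pos: [0.5541, -0.3834, 0.094]
ee_rot: [0.002, 0.905, 0.425, 0.001]
ft_force: [-0.1, 0.5, 4.4]
finger_gap: 0.158
finger_force: 33.4
```

```bash
python3 -c "
from h import *
plan(); t=np.array(ctrl.get_state()['tcp_pos'])*1000; d=t[:2]-[598.5,-328]; print(np.hypot(*d),np.degrees(np.arctan2(d[1],d[0])))
print(ctrl.get_state()['torque'])"
```

```text
t 64.4 pos [ 554.1 -383.4   94. ] psi 50.3 zaxis [ 0.003 -0.003 -1.   ] q7 -0.29 F [-0.1  0.5  4.4] gap 0.158
70.98453475130381 -128.73357050963813
[ 0.29306241 -0.08752703  0.11036867]
```

Good: ψ has gone 5.3° to 50.3°. Release, rise, check with the camera.

Emit:
drive_tool:
  commands:
    - {"x":0,"y":0,"z":0,"ax":0,"ay":0,"az":0,"jaw":0}
    - {"x":0,"y":0,"z":0,"ax":0,"ay":0,"az":0,"jaw":0}
    - {"x":0,"y":0,"z":0,"ax":0,"ay":0,"az":0,"jaw":0}
    - {"x":0,"y":0,"z":0,"ax":0,"ay":0,"az":0,"jaw":0}
    - {"x":0,"y":0,"z":-2,"ax":0,"ay":0,"az":0,"jaw":0}
    - {"x":0,"y":0,"z":-3,"ax":0,"ay":0,"az":0,"jaw":0}
    - {"x":0,"y":0,"z":-3,"ax":0,"ay":0,"az":0,"jaw":0}
    - {"x":0,"y":0,"z":-3,"ax":0,"ay":0,"az":0,"jaw":0}
    - {"x":-2,"y":2,"z":-2,"ax":0,"ay":0,"az":0,"jaw":0}
    - {"x":-2.5,"y":2.5,"z":0,"ax":0,"ay":0,"az":0,"jaw":0}
    - {"x":-2.5,"y":2.5,"z":0,"ax":0,"ay":0,"az":0,"jaw":0}
    - {"x":-2,"y":2,"z":0,"ax":0,"ay":0,"az":0,"jaw":0}

```text
time_s: 65.43
tcp_pos: [0.5635, -0.5125, 0.2228]
ee_rot: [0.002, 0.906, 0.424, -0.001]
ft_force: [0.4, 0.1, -0.2]
finger_gap: 0.502
finger_force: 0.0
```

```bash
python3 -c "
from h import *
p=shot('top'); w=pts(p); f=p['frame'].astype(int)
for c in((.58,-.115),(.57,-.006)): print(bar(w,c,.035,.1,.145))
m=(f.max(-1)<70)&(w[...,2]>.108)&(w[...,2]<.13)&(np.hypot(w[...,0]-.56,w[...,1]+.37)<.075)
r=cv2.minAreaRect((w[m][:,:2]*1000).astype(np.float32)); print(r)
for n in('cup','block'):
    print(n,[np.round(d['bbox']) for d in ctrl.find_in(n,p)][:1])
plan()
cv2.imwrite('pics/end.png',p['frame'])"
```

```text
[ 578.5 -115.    48.8   15.5   49.5  121.5  151. ]
[569.5  -5.6  49.8  14.3 -25.4 121.7 140. ]
((564.0446166992188, -370.43829345703125), (86.20990753173828, 15.232789993286133), 51.997718811035156)
cup [array([142., 109., 171., 141.])]
block [array([434., 286., 467., 327.])]
t 65.6 pos [ 562.4 -512.5  220.4] psi 50.0 zaxis [-0.002 -0.001 -1.   ] q7 -0.13 F [1.  0.6 0.3] gap 0.5
```

View pics/end.png

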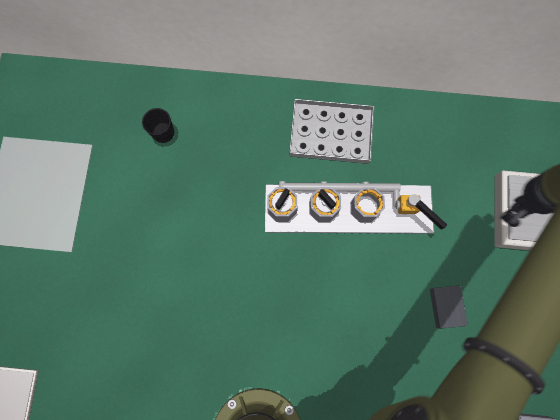

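The top view shows both filters seated at (283,200) and (326,200) and the lever half-way at (430,212). The cup and block are where they were. Handing in.

```bash
python3 -c "
from h import *
print(ctrl.finish_job())"
```

```text
the job is handed in; nothing more can be done
None
```

I shut the valve, screwed both filters on the bench fully home (stations 1 and 2; no third was present), opened the valve to about 45°, left the cup and steel block where they were, and handed the job in at about 66 s; filter 2 was found knocked over during the run and had to be stood up again first.

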